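# Walk the plaster drying block home and load it with lids

### The arm

A 6-joint arm with a two-finger parallel gripper is mounted at the origin on the work surface. World frame = base frame: x ahead of the robot, y to its left, z up, the work surface at z = 0. Lengths are in m, angles in rad, forces in N, time in s.
With the tool pointing down it reaches from about 0.375 to 0.9 m from the base axis. Payload 3.1 kg.
Tool frame: the origin (TCP) lies between the finger pads; the fingertips stand 19 mm ahead of it and the grasp point (between the pads) is the TCP; z points along the fingers, x is the direction in which the jaws open and shut, and the axes are right-handed (so a half turn about z gives the same grasp; the last joint's range is limited). The gripper opens to 85 mm and grips with 20 to 120 N. Pads are 22 mm wide; open, the fingers measure 114 mm over their backs; the gripper's body (76 mm by 85 mm) begins 54 mm behind the grasp point. The pads swing forward as they close: fully open they stand 13 mm farther back than shut.
Start: joints at [1.105, 0.527, 1.433, -0, 1.181, -0.178], TCP at [0.177, 0.599, 0.25] pointing down, gripper open.
Joint ranges: [-3.08, 3.08], [-0.75, 2.2], [0.22, 2.44], [-1.43, 4.57], [0, 2.65], [-2.85, 2.85]. Speed limits (rad/s): [2.79, 2.79, 3.14, 3.14, 3.14, 3.14].

### API

Orientations are given as a 3x3 rotation matrix whose columns are the frame's x, y, z axes.
In Python, from workcell import bot gives the robot as it stands.
- The arm moves only by the shell command python3 -m crank 'ROWS'. ROWS is JSON, a list of rows, each a list of 3 entries, a list of its own where there are three numbers: the shift along the tool's x, y, z scaled (see below), then the turn, a rotation vector about the tool's x, y, z scaled (see below), then the opening, from -1 (shut) to 1 (fully open), so that 0 is half open. A call has 1 to 12 rows; each row shifts and turns the commanded pose from where the row before left it, along the tool's axes as they then stand; what a row does not reach is not made up. The controller multiplies each number of a shift by 80 cm and each number of a turn by 90 degrees. A row lasts 1/10 s, in which the tool goes at most 50 mm and 8.59 degrees, less where a joint would pass 70% of its speed; a pose out of reach is approached as far as the arm can. A call with a number of a shift or a turn outside -1 to 1 is refused whole. A call with a gripper value outside its range is refused whole. The fingers move at their own pace and stop on an object; the grip force is fixed at half the most. Time passes only in rows, so rows that do not move let the fingers close. It gives the time, the measured TCP pose, the force and the opening at its end, in the units of the state.
- bot.read_state(): the state, without advancing time (a new reading comes with each control period).
- bot.camera(name): name is "side" or "top"; returns a dict with "frame" (400x640x3 uint8, blue, green, red), "depth" (400x640 float32, m along the optical axis (not along the pixel's ray), 0 where there is no reading), "fov_y" (degrees; the focal length in pixels is half the picture's height over the tangent of half this angle, whatever the lens; pixels are square), "cx", "cy" (the principal point, pixels), "R" (3x3) and "t" (3): a world point X has camera coordinates R X + t. Camera axes: x right, y down, z forward; pixel columns grow to the right and rows downward; lengths in m; the calibration is good to about 2 mm. A picture is of the moment at which its call begins.
- bot.close_job(): hands the job in, once; it reports no verdict.
The state is a dict: "t": time; "joints": joint angles; "dq": joint speeds; "effort": joint torques, N m; "position": TCP position; "tcp_rot": TCP orientation; "force": force on the tool from outside, world axes, zero at the start; "ft_torque": the same for the moment, N m; "width": finger opening in m.
Only numpy, scipy, OpenCV 4.12 (cv2) and the standard library are available. Lean on these libraries where they do the work, as an engineer would, in place of code of your own. Each camera call takes 0.05 s, during which the arm holds its last target.

### The job

Walk the heavy plaster block across the bench to the wooden fence by pushing the ends of its near face in turn, so that its left end (the robot's left) swings clearly ahead first, then its right end, then its left again (eight degrees or more off the fence's line each time), and carry on until it stands flush against the fence and centred on it. Only then lift every lid out of the tray by its knob and set them all on the block, knob up, side by side and wholly on its top, with the block still flush and centred. Leave the cup, steel bowl, modelling stick and turntable alone.

Things in the scene. Friction and masses are not known exactly. Their poses are not given: they have to be found in the camera images.
- block_mid (a point): centre of the heavy plaster drying block: a loose off-white slab 100 mm deep (its x), 250 mm wide (its y) and 55 mm tall, about 1.8 kg (1.5 to 2.2), too wide to grip or lift, slides stiffly on the bench (a push of up to 25 N at its middle, about half at an end). The point lies 27.5 mm above its underside; x points forward away from the robot (towards the fence), y to the left end, z up
- fence_face (a point): middle of the near face of the fence, at bench level. The fence is a wooden batten fixed to the bench beyond the block, 250 mm long (as long as the block), 28 mm deep, 30 mm tall. x points forward, away from the robot and square to the face; y runs along the face to the left. When the block stands flush and centred its block_mid is 50 mm behind this point (-x)
- swing_left (a point): direction mark only, nothing to see: on the fence, x turned 45 degrees to the right (clockwise from above) of the fence's x. The block's x turns towards it when the block's left end is ahead
- swing_right (a point): direction mark only, nothing to see: on the fence, x turned 45 degrees to the left (counter-clockwise from above) of the fence's x. The block's x turns towards it when the block's right end is ahead
- tray: fixed pale wooden tray, 176 x 176 mm and 18 mm tall, on the left or right side of the bench, with four round pockets 59 mm wide and 12 mm deep, centred 42 mm either way of its middle along its x and y. Origin at the centre of its underside
- turntable: bystander: fixed round potter's turntable, 176 mm across and 42 mm tall, with a raw clay pot on it (top at 103 mm, 96 mm across), on the side of the bench where the tray is not. Origin at the centre of its underside
- cup: bystander: paper coffee cup with black lid, 80 mm across, 109 mm tall, beyond the fence; origin at the centre of its underside
- bowl: bystander: open steel bowl, 120 mm across, 60 mm tall, beyond the fence; origin at the centre of its underside
- stick: bystander: flat wooden modelling stick 200 x 20 x 8 mm lying beyond the fence; origin at the middle of its underside
- lid1_mid (a point): earthenware lid (may be absent): a round disc 56 mm across and 12 mm thick with a straight round knob on top, 20 mm across and 28 mm tall; 40 mm tall in all, 90 g. The point lies on its axis, 20 mm above its underside, z up through the knob. It starts in a tray pocket with the disc flush with the tray's top, so only the knob can be gripped
- lid2_mid (a point): earthenware lid (may be absent): a round disc 56 mm across and 12 mm thick with a straight round knob on top, 20 mm across and 28 mm tall; 40 mm tall in all, 90 g. The point lies on its axis, 20 mm above its underside, z up through the knob. It starts in a tray pocket with the disc flush with the tray's top, so only the knob can be gripped
- lid3_mid (a point): earthenware lid (may be absent): a round disc 56 mm across and 12 mm thick with a straight round knob on top, 20 mm across and 28 mm tall; 40 mm tall in all, 90 g. The point lies on its axis, 20 mm above its underside, z up through the knob. It starts in a tray pocket with the disc flush with the tray's top, so only the knob can be gripped
- lid4_mid (a point): earthenware lid (may be absent): a round disc 56 mm across and 12 mm thick with a straight round knob on top, 20 mm across and 28 mm tall; 40 mm tall in all, 90 g. The point lies on its axis, 20 mm above its underside, z up through the knob. It starts in a tray pocket with the disc flush with the tray's top, so only the knob can be gripped
Not all that is in view belongs to the job. What is shaped like the part that bears lid4_mid but yellow is not meant.

How it is judged:
By the outcome, as a careful person would: the job done as asked, in the order asked, and still so for the second after the job is handed in, with the robot touching nothing.
Of lid1, lid2, lid3, lid4 only 2 to 4 are there at a start; the rules pass over those that are not, and their reading is None.
At some moment in a run one of block may be knocked a few centimetres aside while the robot is not near it.
Once in a run the grip may slacken for a moment while it holds something.
It also fails if it takes over 210 s, if anything falls off the work surface, if the arm or the gripper's body presses on something with over 40 N, if the wrist force passes 120 N, or if a joint passes its speed limit or range.

## Working session

There is one attempt and no reset: what is moved stays moved. The work goes in short steps, Python scripts to look and compute and a shell command to move; the robot and the scene stay as the last step left them, time stands still between calls to the robot, and variables do not carry over. Pictures are saved under pics/ and viewed, and the job is handed in when it is done.

```bash
mkdir -p pics; ls; python3 - <<'E'
from workcell import bot
import cv2, numpy as np
s=bot.read_state()
for k in s: print(k, np.round(s[k],3).tolist())
for n in("top","side"):
    c=bot.camera(n); cv2.imwrite(f"pics/{n}0.png",c["frame"]); print(n,c["fov_y"],c["cx"],c["cy"],np.round(c["R"],3).tolist(),np.round(c["t"],3))
    np.savez(f"pics/{n}0.npz",**c)
E
```

```text
pics
t 0.0
joints [1.106, 0.528, 1.434, -0.0, 1.181, -0.179]
dq [0.001, 0.001, 0.001, 0.0, 0.0, 0.001]
effort [0.001, -44.235, -17.803, 0.0, 0.008, -0.0]
position [0.176, 0.599, 0.249]
tcp_rot [[0.283, 0.959, -0.001], [0.959, -0.283, -0.002], [-0.002, -0.0, -1.0]]
force [1.026, 0.425, -0.401]
ft_torque [-0.013, -0.008, -0.013]
width 0.086
top 52.03591885418969 316.7891113202555 201.47520729681943 [[-0.017, -1.0, -0.024], [-0.982, 0.021, -0.186], [0.187, 0.021, -0.982]] [0.02  0.599 1.212]
side 52.81681449706224 316.59668931422084 205.78347477619343 [[0.8, -0.6, -0.008], [-0.467, -0.615, -0.635], [0.377, 0.512, -0.772]] [-0.489  0.316  1.018]
```

View pics/top0.png

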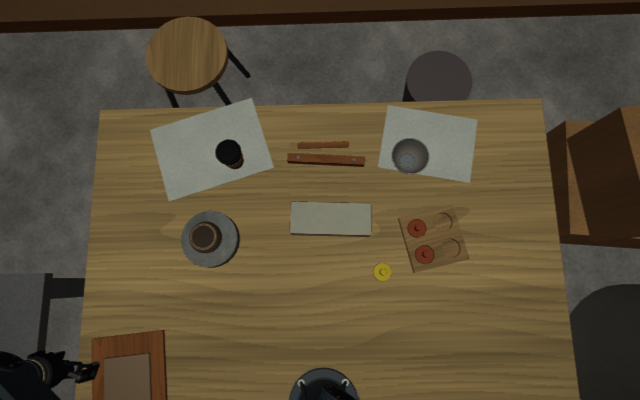

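View pics/side0.png

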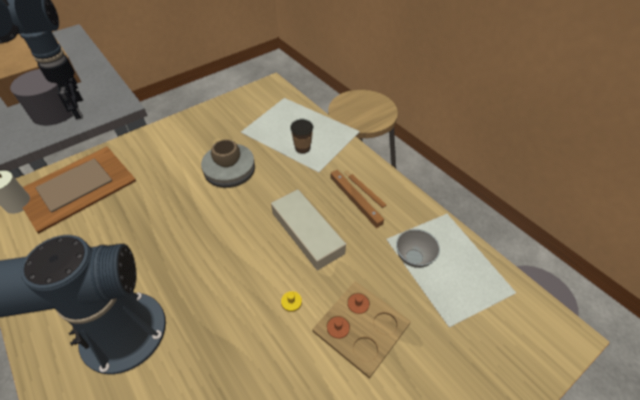

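The top view shows the block at (331,219), the fence at (326,159) and the stick at (323,145). The tray is on the right at (434,240), with red lids at (417,228) and (424,254). A yellow lid lies on the bench at (382,272), and that one is the decoy. The turntable is on the left at (210,238), the cup at (229,152) and the bowl at (410,155). The side view agrees.

Candidates for the lids are the two reds at (417,228) and (424,254) and the yellow at (382,272), so I choose the reds. Candidates for the block are the off-white slab at (331,219) and the paper sheets at (210,150) and (428,145), so I choose the slab.

```bash
cat > h.py <<'E'
import cv2, numpy as np
def cam(bot,n): 
    return bot.camera(n)
def ray(c,uv,z):
    f=c["frame"].shape[0]/2/np.tan(np.radians(float(c["fov_y"]))/2)
    uv=np.atleast_2d(np.asarray(uv,float)); R=np.asarray(c["R"]);t=np.asarray(c["t"])
    d=np.c_[(uv[:,0]-c["cx"])/f,(uv[:,1]-c["cy"])/f,np.ones(len(uv))]@R
    o=-R.T@t
    return o+d*((z-o[2])/d[:,2])[:,None]
def proj(c,X):
    f=c["frame"].shape[0]/2/np.tan(np.radians(float(c["fov_y"]))/2)
    p=np.atleast_2d(X)@np.asarray(c["R"]).T+np.asarray(c["t"])
    return np.c_[p[:,0]/p[:,2]*f+c["cx"],p[:,1]/p[:,2]*f+c["cy"]]
def cloud(c):
    f=c["frame"].shape[0]/2/np.tan(np.radians(float(c["fov_y"]))/2)
    D=np.asarray(c["depth"]);v,u=np.mgrid[:D.shape[0],:D.shape[1]]
    P=np.stack([(u-c["cx"])/f*D,(v-c["cy"])/f*D,D],-1)
    return (P-np.asarray(c["t"]))@np.asarray(c["R"])
E
python3 - <<'E'
from h import *
for n in("top","side"):
    c=dict(np.load(f"pics/{n}0.npz")); P=cloud(c); hsv=cv2.cvtColor(c["frame"],cv2.COLOR_BGR2HSV)
    pts={"top":dict(block=(331,219),fence=(326,160),lidA=(417,228),lidB=(424,254),yel=(382,272),bench=(330,320),tray=(434,241)),
     "side":dict(block=(305,225),fence=(357,197),lidA=(358,302),lidB=(338,326),yel=(291,301),bench=(240,260),tray=(360,330))}[n]
    for k,(u,v) in pts.items(): print(n,k,hsv[v,u],np.round(P[v,u],3),c["depth"][v,u].round(3))
c=dict(np.load("pics/top0.npz"));cv2.imwrite("pics/crop0.png",cv2.convertScaleAbs(cv2.resize(c["frame"][130:290,270:480],None,fx=3.5,fy=3.5,interpolation=cv2.INTER_CUBIC),alpha=1.5))
E
```

```text
top block [ 30  37 125] [ 0.544 -0.034  0.056] 1.257
top fence [ 13 173  87] [ 0.74  -0.023  0.029] 1.322
top lidA [  8 181 100] [ 0.512 -0.297  0.047] 1.255
top lidB [  8 182  91] [ 0.432 -0.313  0.047] 1.24
top yel [ 26 197 150] [ 0.381 -0.185  0.041] 1.24
top bench [ 20 122 121] [ 0.239 -0.025  0.001] 1.255
top tray [ 18 131 103] [ 0.473 -0.354  0.018] 1.275
side block [ 30  30 184] [ 0.538 -0.043  0.056] 1.156
side fence [ 14 148 141] [ 0.74  -0.039  0.033] 1.251
side lidA [ 10 155 105] [ 0.508 -0.312  0.042] 1.018
side lidB [ 10 156 119] [ 0.428 -0.332  0.045] 0.975
side yel [ 23 197 118] [ 0.379 -0.2    0.025] 1.039
side bench [ 20 103 168] [0.341 0.003 0.   ] 1.147
side tray [ 19 110 153] [ 0.472 -0.365  0.02 ] 0.994
```

View pics/crop0.png

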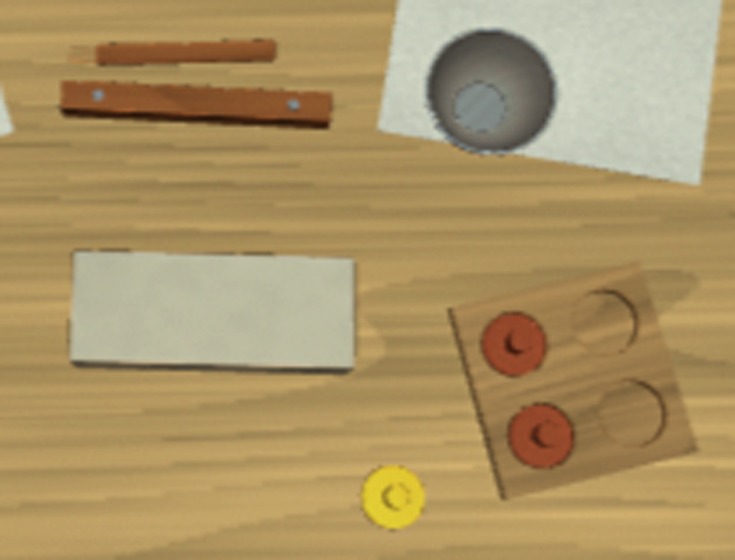

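The crop confirms it: two red lids with knobs in the left-hand pockets of the tray, two empty pockets, the off-white slab, and the fence with screws. The yellow lid is outside on the bench. Next I measure them.

```bash
cat >> h.py <<'E'
def rect(c,mask,z):
    cs,_=cv2.findContours(mask.astype(np.uint8)*255,cv2.RETR_EXTERNAL,cv2.CHAIN_APPROX_NONE)
    k=max(cs,key=cv2.contourArea)[:,0,:]
    W=ray(c,k,z)[:,:2].astype(np.float32)
    (x,y),(a,b),th=cv2.minAreaRect(W*1000)
    if a>b: th-=90   # long side is y
    th=(th+90)%180-90
    return np.array([x,y])/1000,th,(a,b)
def block(c):
    P=cloud(c);h=cv2.cvtColor(c["frame"],cv2.COLOR_BGR2HSV)
    m=(P[...,2]>.048)&(P[...,2]<.066)&(P[...,0]>.35)&(P[...,0]<.78)&(abs(P[...,1])<.3)&(h[...,1]<80)
    m=cv2.morphologyEx(m.astype(np.uint8),cv2.MORPH_OPEN,np.ones((3,3)))
    return rect(c,m,.055)
def fence(c):
    P=cloud(c)
    m=(P[...,2]>.022)&(P[...,2]<.042)&(P[...,0]>.68)&(P[...,0]<.85)&(abs(P[...,1]+.02)<.2)
    h=cv2.cvtColor(c["frame"],cv2.COLOR_BGR2HSV); m&=(h[...,0]<17)&(h[...,1]>120)
    m=cv2.morphologyEx(m.astype(np.uint8),cv2.MORPH_OPEN,np.ones((3,3)))
    return rect(c,m,.030)
def red(c):
    P=cloud(c);h=cv2.cvtColor(c["frame"],cv2.COLOR_BGR2HSV)
    m=((h[...,0]<12)&(h[...,1]>120)&(P[...,0]>.3)&(P[...,0]<.68)).astype(np.uint8)
    n,l,st,ce=cv2.connectedComponentsWithStats(m)
    out=[]
    for i in range(1,n):
        if st[i,4]<40: continue
        p=P[l==i]; k=p[p[:,2]>p[:,2].max()-.006]
        out.append((st[i,4],ce[i].round(1),k.mean(0).round(4),len(k)))
    return out
def look(bot,tag=None):
    for n in("top","side"):
        c=bot.camera(n)
        if tag: cv2.imwrite(f"pics/{n}_{tag}.png",cv2.convertScaleAbs(c["frame"],alpha=1.3)); np.savez(f"pics/{n}_{tag}.npz",**c)
        show(n,c)
def show(n,c):
        for nm,fn in(("block",block),("fence",fence),("lids",red)):
            try: 
                r=fn(c)
                if nm=="lids":
                    for q in r: print(n,"lid",*q)
                else: print(n,nm,np.round(r[0],4),"th %.2f"%r[1],np.round(r[2],1))
            except Exception as e: print(n,nm,e)
E
python3 - <<'E'
from h import *
for n in("top","side"): show(n,dict(np.load(f"pics/{n}0.npz")))
E
```

```text
top block [ 0.5468 -0.0312] th -2.69 [246.1  99.2]
top fence [ 0.7444 -0.0194] th -4.26 [246.7  29.7]
top lid 248 [416.3 228. ] [ 0.3623 -0.0181  1.3025] 3
top lid 258 [424.2 254.3] [ 0.3623 -0.0181  1.3025] 2
side block [ 0.546  -0.0386] th -2.72 [251.8 101.5]
side fence [ 0.7411 -0.0461] th -4.61 [210.2  31.3]
side lid 309 [358.  303.1] [ 0.5156 -0.3062  0.0473] 34
side lid 354 [337.9 327. ] [ 0.4339 -0.3246  0.0463] 45
```

```bash
sed -i 's/p=P\[l==i\];/p=P[(l==i)\&(c["depth"]>0)];/' h.py; python3 - <<'E'
from h import *
C={n:dict(np.load(f"pics/{n}0.npz")) for n in("top","side")}
for n in C:
    c=C[n];show(n,c);h=cv2.cvtColor(c["frame"],cv2.COLOR_BGR2HSV)
    m=(h[...,0]>21)&(h[...,0]<32)&(h[...,1]>170)&(h[...,2]>90)
    k,l,st,ce=cv2.connectedComponentsWithStats(m.astype(np.uint8)); i=1+np.argmax(st[1:,4]); print(st[i],ce[i],ray(c,ce[i],.014).round(4))
    # pixel pitch, zeros
    print((c["depth"]==0).sum())
    cv2.imwrite(f"pics/c_{n}.png",cv2.convertScaleAbs(cv2.resize(c["frame"][(130 if n=="top" else 160):(290 if n=="top" else 390),270:480],None,fx=3,fy=3,interpolation=cv2.INTER_NEAREST)[:600],alpha=1.5))
    cor={"top":[(290,202),(371.5,204),(371,235.5),(290.5,233.5)],"side":[]}[n]
    if cor: print(ray(c,cor,.055).round(4))
E
```

```text
top block [ 0.5468 -0.0312] th -2.69 [246.1  99.2]
top fence [ 0.7444 -0.0194] th -4.26 [246.7  29.7]
top lid 248 [416.3 228. ] [ 0.5159 -0.3002  0.048 ] 22
top lid 258 [424.2 254.3] [ 0.4335 -0.3183  0.0485] 26
[373 263  18  18 253] [381.91304348 271.61264822] [[ 0.3825 -0.1882  0.014 ]]
1104
[[ 0.5998  0.0915  0.055 ]
 [ 0.588  -0.1604  0.055 ]
 [ 0.4907 -0.1548  0.055 ]
 [ 0.5016  0.0905  0.055 ]]
side block [ 0.546  -0.0386] th -2.72 [251.8 101.5]
side fence [ 0.7411 -0.0461] th -4.61 [210.2  31.3]
side lid 309 [358.  303.1] [ 0.5156 -0.3062  0.0473] 34
side lid 354 [337.9 327. ] [ 0.4339 -0.3246  0.0463] 45
[281 292  20  19 306] [290.95424837 300.97058824] [[ 0.3813 -0.1952  0.014 ]]
995
```

View pics/c_side.png

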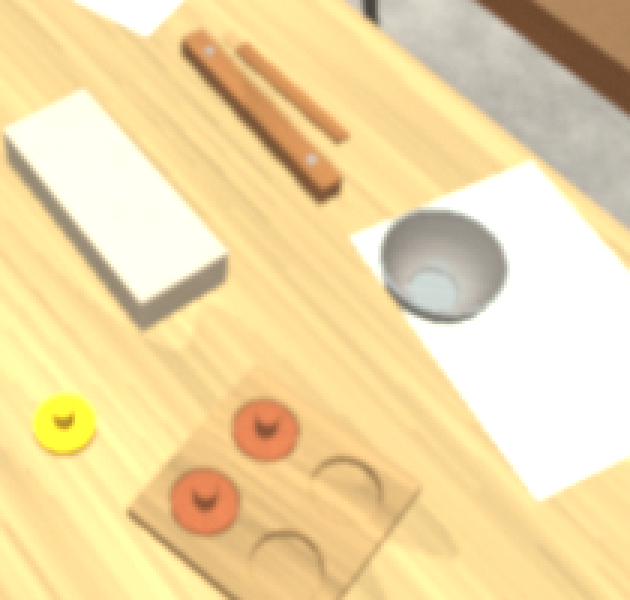

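The two cameras disagree by a steady 6–7 mm in y, so I'll split the difference and check it against the gripper once it is in view. In the top view the block sits about 27 mm right of centre with a gap of about 132 mm to the fence. First I turn the tool square to the world axes and shut the fingers.

```bash
python3 -m crank '[[[0,0,0],[0,0,-0.0917],-1],[[0,0,0],[0,0,-0.0917],-1],[[-0.054,0.0254,0],[0,0,0],-1],[[-0.054,0.0254,0],[0,0,0],-1],[[-0.054,0.0254,0],[0,0,0],-1],[[-0.054,0.0254,0],[0,0,0],-1],[[-0.054,0.0254,0],[0,0,0],-1],[[-0.054,0.0254,0],[0,0,0],-1],[[-0.054,0.0254,0],[0,0,0],-1],[[-0.054,0.0254,0],[0,0,0],-1],[[-0.054,0.0254,0],[0,0,0],-1],[[-0.054,0.0254,0],[0,0,0],-1]]'
```

```text
t: 1.3
position: [0.3808, 0.1659, 0.2503]
tcp_rot: [[-0.001, 1.0, -0.0], [1.0, 0.001, 0.0], [0.0, -0.0, -1.0]]
force: [1.3, -0.5, -0.1]
width: 0.0
```

```bash
python3 -m crank '[[[-0.055,0.02,0],[0,0,0],-1],[[-0.055,0.02,0],[0,0,0],-1],[[0,0.01,0.0513],[0,0,0],-1],[[0,0,0.0513],[0,0,0],-1],[[0,0,0.0513],[0,0,0],-1],[[0,0,0.0513],[0,0,0],-1],[[0,0,0.0513],[0,0,0],-1],[[0,0,0],[0,0,0],-1]]'; python3 - <<'E'
from workcell import bot
from h import *
look(bot,"a")
E
```

```text
t: 2.1
position: [0.417, 0.0798, 0.0398]
tcp_rot: [[-0.001, 1.0, -0.014], [1.0, 0.001, 0.001], [0.001, -0.014, -1.0]]
force: [-0.8, 0.8, -0.0]
width: 0.0003
top block [ 0.5467 -0.031 ] th -2.65 [246.3  99.6]
top fence [ 0.7457 -0.0018] th -4.26 [211.5  29.8]
top lid 246 [416.4 228. ] [ 0.5142 -0.3012  0.0476] 29
top lid 256 [424.2 254.2] [ 0.4341 -0.3181  0.048 ] 21
side block [ 0.5462 -0.0382] th -2.67 [251.2 101.2]
side fence [ 0.7425 -0.0279] th -4.18 [250.5  31. ]
side lid 309 [358.1 303.2] [ 0.5155 -0.3061  0.0456] 46
side lid 355 [337.8 327.1] [ 0.4336 -0.3243  0.0464] 48
```

View pics/top_a.png

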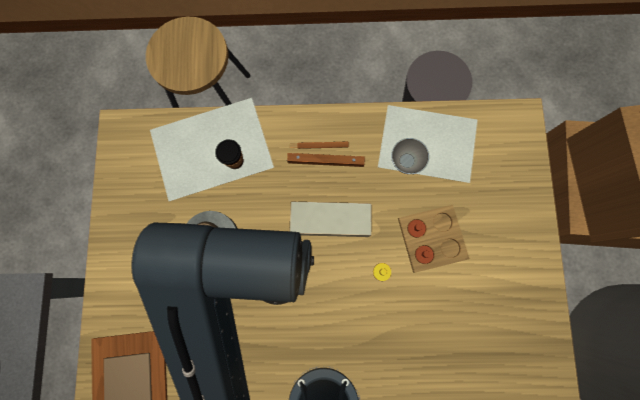

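View pics/side_a.png

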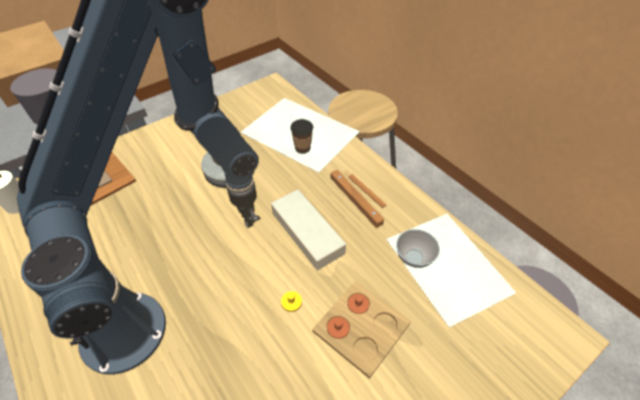

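```bash
python3 -m crank '[[[-0.0125,0.04,0],[0,0,0],-1],[[0,0.03,0],[0,0,0],-1],[[0,0.0125,0],[0,0,0],-1],[[0,0.0125,0],[0,0,0],-1],[[0,0.0125,0],[0,0,0],-1],[[0,0.0125,0],[0,0,0],-1]]'; python3 - <<'E'
from workcell import bot
from h import *
look(bot,"b")
E
```

```text
t: 2.8
position: [0.5063, 0.0718, 0.0467]
tcp_rot: [[-0.002, 1.0, -0.021], [1.0, 0.002, 0.002], [0.002, -0.021, -1.0]]
force: [-15.6, 4.9, 13.9]
width: 0.0
top block [ 0.5526 -0.0339] th -7.17 [245.9  99.8]
top fence [ 0.7441 -0.0194] th -4.26 [246.7  30.5]
top lid 246 [416.4 228. ] [ 0.5152 -0.3     0.0479] 27
top lid 259 [424.2 254.2] [ 0.4327 -0.318   0.0494] 18
side block [ 0.5537 -0.0394] th -8.35 [251.8 101.1]
side fence [ 0.7425 -0.0279] th -4.12 [250.5  31.1]
side lid 312 [358.  303.1] [ 0.5153 -0.3061  0.0466] 38
side lid 355 [337.8 327.1] [ 0.4339 -0.3243  0.0465] 48
```

```bash
python3 -m crank '[[[0.003,0.0125,0.001],[0,0,0],-1],[[0.003,0.0125,0.001],[0,0,0],-1],[[0.003,0.0125,0.001],[0,0,0],-1]]'; python3 - <<'E'
from workcell import bot
from h import *
look(bot,"c")
E
```

```text
t: 3.2
position: [0.5396, 0.078, 0.0442]
tcp_rot: [[-0.002, 1.0, -0.013], [1.0, 0.002, 0.0], [0.0, -0.013, -1.0]]
force: [-9.2, -0.4, 4.9]
width: -0.0001
top block [ 0.5578 -0.0566] th -18.61 [198.6 100.3]
top fence [ 0.7456 -0.0018] th -3.90 [211.3  30. ]
top lid 247 [416.4 228. ] [ 0.5155 -0.3019  0.0483] 17
top lid 259 [424.3 254.3] [ 0.4326 -0.3183  0.0495] 15
side block [ 0.5664 -0.0396] th -19.75 [253.1 100.5]
side fence [ 0.7427 -0.0277] th -4.20 [250.2  30.6]
side lid 311 [358.  303.1] [ 0.5155 -0.3068  0.0474] 36
side lid 355 [337.9 327. ] [ 0.4338 -0.3241  0.0468] 44
```

```bash
python3 -m crank '[[[0,-0.0625,0],[0,0,0],-1],[[0,-0.0625,0],[0,0,0],-1],[[-0.0495,0,0],[0,0,0],-1],[[-0.0495,0,0],[0,0,0],-1],[[-0.0495,0,0],[0,0,0],-1],[[-0.0495,0,0],[0,0,0],-1],[[-0.0495,0,0],[0,0,0],-1],[[0,0,0],[0,0,0],-1]]'; python3 - <<'E'
from workcell import bot
from h import *
look(bot,"d")
E
```

```text
t: 4.1
position: [0.4494, -0.1263, 0.0444]
tcp_rot: [[0.004, 1.0, 0.007], [1.0, -0.004, -0.005], [-0.005, 0.007, -1.0]]
force: [0.8, 0.2, 0.3]
width: 0.0001
top block [ 0.5765 -0.1068] th -20.08 [114.8  31.6]
top fence [ 0.7444 -0.0194] th -4.26 [246.7  29.9]
top lid 246 [416.4 228. ] [ 0.5149 -0.3006  0.0489] 23
side block [ 0.5674 -0.0396] th -19.96 [252.5  99.6]
side fence [ 0.7426 -0.0279] th -4.31 [250.5  31.2]
side lid 309 [358.  303.1] [ 0.5157 -0.3064  0.0466] 39
side lid 355 [337.8 327.1] [ 0.434  -0.3241  0.0464] 46
```

View pics/side_d.png

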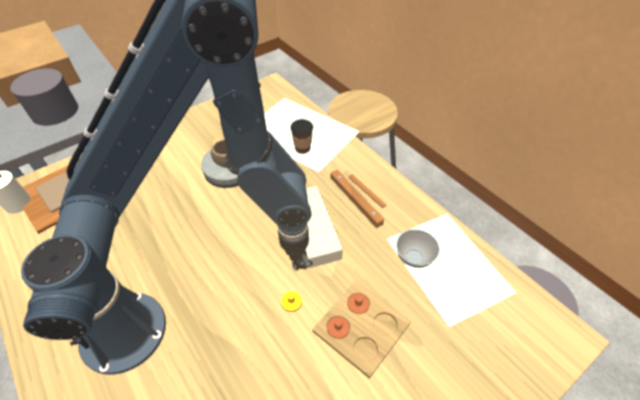

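```bash
python3 -m crank '[[[0,0.0125,0],[0,0,0],-1],[[0,0.0125,0],[0,0,0],-1],[[0,0.0125,0],[0,0,0],-1],[[0.002,0.0125,0],[0,0,0],-1],[[0.002,0.0125,0],[0,0,0],-1],[[0.002,0.0125,0],[0,0,0],-1],[[0.002,0.0125,0],[0,0,0],-1]]'; python3 - <<'E'
from workcell import bot
from h import *
look(bot,"e")
E
```

```text
t: 4.9
position: [0.5134, -0.1125, 0.042]
tcp_rot: [[-0.005, 1.0, -0.01], [1.0, 0.005, 0.002], [0.002, -0.01, -1.0]]
force: [-8.4, -5.4, 1.3]
width: 0.0
top block [ 0.6192 -0.0201] th -9.62 [117.7  40.3]
top fence [ 0.7444 -0.0194] th -4.26 [246.7  29.7]
top lid 247 [416.4 228. ] [ 0.517  -0.3025  0.049 ] 11
top lid 260 [424.2 254.3] [ 0.4332 -0.3199  0.0487] 18
side block [ 0.5943 -0.0903] th -8.61 [137.4  73.2]
side fence [ 0.7428 -0.0277] th -4.38 [250.2  31. ]
side lid 312 [358.  303.1] [ 0.5157 -0.306   0.0466] 38
side lid 355 [337.8 327.1] [ 0.4338 -0.3242  0.0467] 47
```

```bash
python3 -m crank '[[[0.003,0.0125,0],[0,0,0],-1],[[0.003,0.0125,0],[0,0,0],-1],[[0.003,0.0125,0],[0,0,0],-1],[[0.003,0.0125,0],[0,0,0],-1],[[0,0,0],[0,0,0],-1]]'; python3 - <<'E'
from workcell import bot
from h import *
look(bot,"f")
E
```

```text
t: 5.5
position: [0.5571, -0.104, 0.0423]
tcp_rot: [[-0.003, 1.0, -0.001], [1.0, 0.003, 0.0], [0.0, -0.001, -1.0]]
force: [-1.5, -0.9, -1.1]
width: 0.0003
top block [0.6333 0.0011] th 2.36 [ 56.6 122.6]
top fence [ 0.7444 -0.0194] th -4.26 [246.7  29.9]
top lid 246 [416.4 228. ] [ 0.5146 -0.3001  0.0501] 14
top lid 262 [424.2 254.3] [ 0.4333 -0.3177  0.0489] 18
side block [0.5901 0.0489] th 1.82 [ 64.7 113.6]
side fence [ 0.7399 -0.0674] th -4.75 [170.7  31.6]
side lid 311 [358.1 303.1] [ 0.5156 -0.3061  0.0462] 43
side lid 356 [337.8 327.1] [ 0.4335 -0.3244  0.0473] 45
```

View pics/top_f.png

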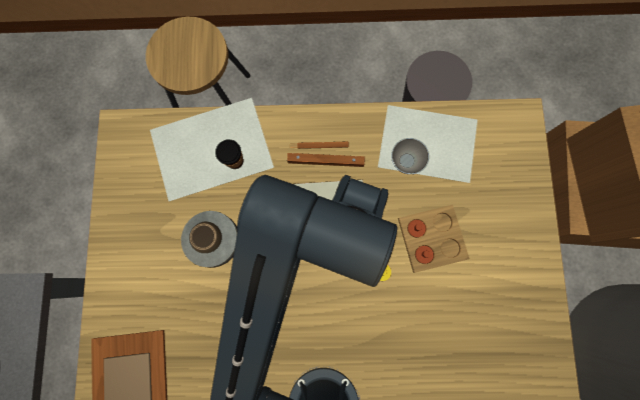

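```bash
python3 -m crank '[[[0.003,0.0125,0],[0,0,0],-1],[[0.003,0.0125,0],[0,0,0],-1],[[0.002,0.006,0],[0,0,0],-1],[[0,0,0],[0,0,0],-1],[[0,-0.05,0],[0,0,0],-1],[[0,-0.05,0],[0,0,0],-1],[[0,-0.05,0],[0,0,0],-1],[[0,0,-0.04],[0,0,0],-1],[[0.06,0,0],[0,0,0],-1],[[0.06,0,0],[0,0,0],-1],[[0.06,0,0],[0,0,0],-1],[[0.06,0,0],[0,0,0],-1]]'; python3 - <<'E'
from workcell import bot
from h import *
look(bot,"g")
E
```

```text
t: 6.8
position: [0.4627, 0.0954, 0.0753]
tcp_rot: [[0.0, 1.0, 0.004], [1.0, -0.0, 0.0], [0.0, 0.004, -1.0]]
force: [0.3, -0.2, -1.0]
width: 0.0003
top block [ 0.6268 -0.0039] th 9.05 [100.  248.1]
top fence [ 0.7443 -0.0194] th -4.21 [246.7  30.1]
top lid 247 [416.4 228. ] [ 0.5148 -0.3005  0.0479] 27
top lid 260 [424.2 254.3] [ 0.4343 -0.3175  0.0524] 5
side block [ 0.6259 -0.0104] th 9.06 [103.3 252.3]
side fence [ 0.7424 -0.0284] th -4.20 [251.5  31.2]
side lid 311 [358.  303.1] [ 0.5153 -0.306   0.0469] 41
side lid 358 [337.8 327.1] [ 0.4336 -0.3247  0.0472] 43
```

View pics/top_g.png

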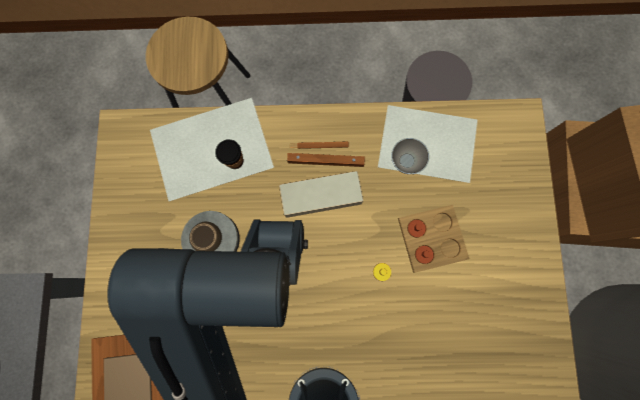

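```bash
python3 -m crank '[[[-0.009,0,0.041],[0,0,0],-1],[[0,0.045,0],[0,0,0],-1],[[0,0.045,0],[0,0,0],-1],[[0,0.0125,0],[0,0,0],-1],[[0,0.0125,0],[0,0,0],-1],[[0,0.0125,0],[0,0,0],-1],[[0,0.0125,0],[0,0,0],-1],[[0,0.0125,0],[0,0,0],-1],[[0,0.0125,0],[0,0,0],-1]]'; python3 - <<'E'
from workcell import bot
from h import *
look(bot,"i")
E
```

```text
t: 7.8
position: [0.5856, 0.0882, 0.0409]
tcp_rot: [[-0.001, 1.0, -0.017], [1.0, 0.001, 0.003], [0.003, -0.017, -1.0]]
force: [-9.4, 5.6, 1.7]
width: -0.0002
top block [ 0.6431 -0.0476] th -1.24 [172.5  98.9]
top fence [ 0.7445 -0.0194] th -4.26 [246.7  29.6]
top lid 248 [416.4 228. ] [ 0.5135 -0.3002  0.0492] 13
top lid 258 [424.2 254.3] [ 0.4333 -0.3187  0.0473] 26
side block [ 0.6442 -0.0179] th -1.96 [251.2 101.7]
side fence [ 0.7425 -0.0289] th -4.12 [248.5  30.7]
side lid 310 [358.  303.1] [ 0.5154 -0.3058  0.0462] 43
side lid 355 [337.8 327. ] [ 0.434  -0.324   0.0468] 46
```

```bash
python3 -m crank '[[[0,-0.015,0],[0,0,0],-1],[[0.014,0,0],[0,0,0],-1],[[0,0.013,0],[0,0,0],-1],[[0.004,0.01,0],[0,0,0],-1],[[0.004,0.01,0],[0,0,0],-1],[[0,0,0],[0,0,0],-1]]'; python3 - <<'E'
from workcell import bot
from h import *
look(bot,"j")
E
```

```text
t: 8.5
position: [0.6081, 0.1043, 0.0417]
tcp_rot: [[-0.001, 1.0, -0.002], [1.0, 0.001, 0.0], [0.0, -0.002, -1.0]]
force: [-2.3, 0.2, 0.8]
width: -0.0
top block [ 0.648  -0.0332] th -8.29 [201.5 100.3]
top fence [ 0.7445 -0.0194] th -4.21 [246.7  29.6]
top lid 247 [416.4 228. ] [ 0.5155 -0.3017  0.0471] 27
top lid 259 [424.3 254.3] [ 0.4325 -0.3182  0.0488] 20
side block [ 0.6506 -0.0165] th -8.21 [252.6 101.5]
side fence [ 0.7426 -0.0271] th -4.29 [248.9  31.1]
side lid 311 [358.  303.1] [ 0.5156 -0.3062  0.0463] 43
side lid 356 [337.9 327. ] [ 0.4336 -0.3245  0.0472] 41
```

```bash
python3 -m crank '[[[0.004,0.01,0],[0,0,0],-1],[[0.004,0.008,0],[0,0,0],-1],[[0,0.003,0],[0,0,0],-1],[[0,0,0],[0,0,0],-1]]'; python3 - <<'E'
from workcell import bot
from h import *
look(bot,"k")
E
```

```text
t: 9.0
position: [0.624, 0.1105, 0.0415]
tcp_rot: [[-0.001, 1.0, -0.002], [1.0, 0.001, 0.0], [0.0, -0.002, -1.0]]
force: [-3.9, 0.7, -0.5]
width: -0.0003
top block [ 0.6524 -0.0242] th -13.64 [214.9 100.7]
top fence [ 0.7431 -0.0362] th -4.26 [212.9  29.9]
top lid 247 [416.4 228. ] [ 0.516  -0.3005  0.0474] 27
top lid 258 [424.2 254.3] [ 0.4321 -0.3184  0.0478] 25
side block [ 0.6558 -0.0141] th -13.67 [252.  100.9]
side fence [ 0.7413 -0.0471] th -4.19 [212.   30.9]
side lid 312 [358.  303.1] [ 0.5152 -0.306   0.0466] 40
side lid 353 [337.9 327.1] [ 0.4338 -0.3242  0.0476] 34
```

```bash
python3 -m crank '[[[0.001,0.004,0],[0,0,0],-1],[[0,0,0],[0,0,0],-1],[[0,-0.05,0],[0,0,0],-1],[[0,-0.05,0],[0,0,0],-1],[[0,-0.05,0],[0,0,0],-1],[[0,0,0],[0,0,0],-1]]'; python3 - <<'E'
from workcell import bot
from h import *
look(bot,"l")
E
```

```text
t: 9.7
position: [0.5019, 0.1114, 0.042]
tcp_rot: [[-0.002, 1.0, -0.006], [1.0, 0.002, 0.0], [0.0, -0.006, -1.0]]
force: [-0.3, 0.2, -0.4]
width: -0.0004
top block [ 0.6579 -0.0075] th -15.03 [248.6 100.4]
top fence [ 0.7444 -0.0194] th -4.26 [246.7  29.9]
top lid 246 [416.4 228. ] [ 0.5157 -0.304   0.0497] 11
top lid 258 [424.2 254.3] [ 0.4337 -0.3191  0.0475] 32
side block [ 0.6571 -0.014 ] th -15.06 [253.  100.8]
side fence [ 0.741  -0.0471] th -4.20 [212.   30.8]
side lid 313 [358.  303.1] [ 0.5153 -0.3059  0.0462] 44
side lid 355 [337.8 327.1] [ 0.4335 -0.3239  0.0468] 41
```

```bash
python3 -m crank '[[[-0.053,0,0],[0,0,0],-1],[[-0.053,0,0],[0,0,0],-1],[[-0.053,0,0],[0,0,0],-1],[[-0.053,0,0],[0,0,0],-1],[[-0.053,0,0],[0,0,0],-1],[[0,0.0375,0],[0,0,0],-1],[[0,0.0375,0],[0,0,0],-1],[[-0.0045,0.0125,0],[0,0,0],-1],[[-0.0045,0.0125,0],[0,0,0],-1],[[-0.003,0.008,0],[0,0,0],-1],[[0,0,0],[0,0,0],-1]]'; python3 - <<'E'
from workcell import bot
from h import *
look(bot,"m")
E
```

```text
t: 10.9
position: [0.5939, -0.1111, 0.0419]
tcp_rot: [[-0.002, 1.0, -0.002], [1.0, 0.002, -0.0], [-0.0, -0.002, -1.0]]
force: [-5.2, -2.1, 2.9]
width: -0.0004
top block [0.6779 0.027 ] th -7.94 [178.4  88.5]
top fence [ 0.7457 -0.0014] th -4.26 [210.7  29.9]
top lid 247 [416.4 228. ] [ 0.5159 -0.3012  0.0489] 15
top lid 258 [424.3 254.2] [ 0.4336 -0.319   0.0485] 22
side block [ 0.6881 -0.1052] th -39.81 [105.3  58. ]
side fence [ 0.7392 -0.0814] th -4.30 [143.2  30. ]
side lid 314 [358.  303.1] [ 0.5155 -0.3062  0.0461] 43
side lid 356 [337.8 327. ] [ 0.4336 -0.3241  0.0463] 49
```

View pics/top_m.png

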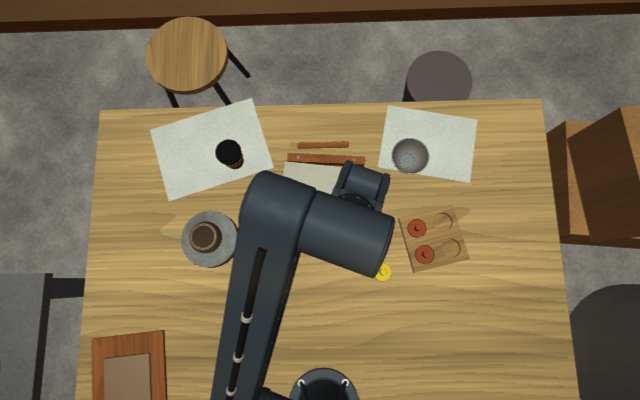

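```bash
python3 -m crank '[[[-0.003,0.006,0],[0,0,0],-1],[[-0.003,0.006,0],[0,0,0],-1],[[0,0,0],[0,0,0],-1],[[0,-0.05,0],[0,0,0],-1],[[0,-0.05,0],[0,0,0],-1],[[0,-0.05,0],[0,0,0],-1],[[0.06,0,0],[0,0,0],-1],[[0.06,0,0],[0,0,0],-1],[[0.06,-0.01,0],[0,0,0],-1],[[0.06,-0.01,0],[0,0,0],-1],[[0,0,0],[0,0,0],-1]]'; python3 - <<'E'
from workcell import bot
from h import *
look(bot,"n")
E
```

```text
t: 12.1
position: [0.4675, 0.0815, 0.0422]
tcp_rot: [[-0.009, 1.0, 0.002], [1.0, 0.009, 0.0], [0.0, 0.002, -1.0]]
force: [-0.1, -0.8, 0.1]
width: 0.0005
top block [ 0.6705 -0.0076] th -4.10 [248.1 100.2]
top fence [ 0.7445 -0.0194] th -4.15 [246.6  29.7]
top lid 246 [416.4 228. ] [ 0.5149 -0.3007  0.048 ] 30
top lid 259 [424.2 254.3] [ 0.4345 -0.3195  0.0489] 20
side block [ 0.6698 -0.0141] th -3.96 [252.9 101.7]
side fence [ 0.7482 -0.0236] th -4.12 [164.2  20.4]
side lid 310 [358.  303.1] [ 0.5152 -0.3062  0.047 ] 41
side lid 355 [337.8 327. ] [ 0.4338 -0.324   0.0466] 43
```

View pics/top_n.png

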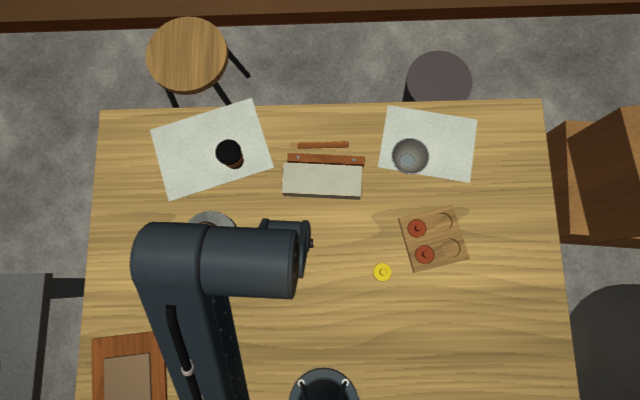

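```bash
python3 -m crank '[[[-0.043,0.05,0],[0,0,0],-1],[[-0.043,0.05,0],[0,0,0],-1],[[0,0.05,0],[0,0,0],-1],[[0,0.016,0],[0,0,0],-1],[[-0.0035,0.006,0],[0,0,0],-1],[[-0.0035,0.006,0],[0,0,0],-1],[[0,0,0],[0,0,0],-1]]'; python3 - <<'E'
from workcell import bot
from h import *
look(bot,"o")
E
```

```text
t: 12.9
position: [0.606, 0.0048, 0.0418]
tcp_rot: [[0.0, 1.0, -0.0], [1.0, -0.0, -0.0], [-0.0, -0.0, -1.0]]
force: [-0.6, -0.5, -0.2]
width: -0.0001
top block [ 0.664  -0.0968] th 84.33 [ 70. 100.]
top fence [ 0.743  -0.0405] th -4.26 [204.3  29.4]
top lid 246 [416.4 228. ] [ 0.5155 -0.3014  0.0481] 25
top lid 260 [424.2 254.3] [ 0.4331 -0.3184  0.0478] 27
side block [ 0.6691 -0.026 ] th -4.14 [227.8 101.6]
side fence [ 0.748  -0.0236] th -4.12 [164.2  20.7]
side lid 311 [358.  303.1] [ 0.5154 -0.3063  0.0468] 41
side lid 353 [337.9 327.1] [ 0.4336 -0.3239  0.0465] 45
```

```bash
python3 -m crank '[[[0.0125,0.002,0],[0,0,0],-1],[[-0.004,0.006,0],[0,0,0],-1],[[-0.004,0.006,0],[0,0,0],-1],[[0,0,0],[0,0,0],-1]]'; python3 - <<'E'
from workcell import bot
from h import *
look(bot,"p")
E
```

```text
t: 13.4
position: [0.6133, 0.0117, 0.0411]
tcp_rot: [[-0.002, 1.0, -0.01], [1.0, 0.002, 0.003], [0.003, -0.01, -1.0]]
force: [-6.8, 5.3, 3.4]
width: -0.0
top block [ 0.6647 -0.092 ] th 87.87 [77.7 99.5]
top fence [ 0.7433 -0.0405] th -4.26 [204.3  28.8]
top lid 247 [416.4 228. ] [ 0.5163 -0.3026  0.0509] 6
top lid 260 [424.2 254.3] [ 0.4332 -0.3193  0.0485] 18
side block [ 0.6689 -0.0293] th -4.05 [223.3 102.3]
side fence [ 0.7483 -0.0236] th -4.12 [164.2  20.2]
side lid 309 [358.  303.1] [ 0.5151 -0.3062  0.0471] 35
side lid 356 [337.9 327.1] [ 0.4343 -0.3242  0.0474] 35
```

View pics/side_p.png

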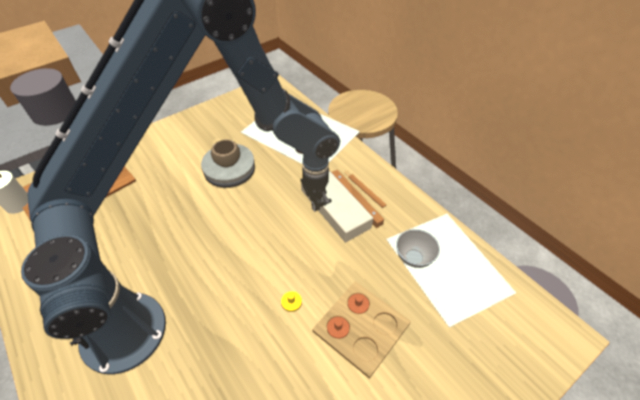

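```bash
python3 -m crank '[[[-0.005,0.006,0],[0,0,0],-1],[[-0.005,0.006,0],[0,0,0],-1],[[0,0,0],[0,0,0],-1]]'; python3 - <<'E'
from workcell import bot
from h import *
look(bot,"q")
E
```

```text
t: 13.8
position: [0.6199, 0.0048, 0.0405]
tcp_rot: [[-0.002, 1.0, -0.017], [1.0, 0.002, 0.005], [0.005, -0.017, -1.0]]
force: [-10.5, 7.1, 5.0]
width: 0.0001
top block [ 0.6726 -0.0969] th 87.84 [74.6 97.2]
top fence [ 0.7475 -0.0423] th -4.26 [129.5  20.2]
top lid 248 [416.4 228. ] [ 0.5163 -0.3006  0.049 ] 21
top lid 261 [424.2 254.2] [ 0.4336 -0.3182  0.0494] 16
side block [ 0.6752 -0.0394] th -2.25 [211.1 102.7]
side fence [ 0.7542 -0.0056] th -2.68 [127.3  13.3]
side lid 311 [358.  303.1] [ 0.5157 -0.3061  0.0468] 39
side lid 353 [337.9 327.1] [ 0.4336 -0.3243  0.0468] 44
```

```bash
python3 -m crank '[[[0,-0.03,0],[0,0,0],-1],[[0,-0.06,0],[0,0,0],-1],[[0.03,-0.06,0],[0,0,0],-1],[[0.06,-0.05,0],[0,0,0],-1],[[0.04,0,0],[0,0,0],-1]]'; python3 - <<'E'
from workcell import bot
from h import *
look(bot,"r")
E
```

```text
t: 14.4
position: [0.4712, 0.0952, 0.0417]
tcp_rot: [[-0.0, 1.0, -0.01], [1.0, 0.0, 0.0], [0.0, -0.01, -1.0]]
force: [0.7, 0.1, -0.2]
width: -0.0002
top block [ 0.678  -0.0118] th -3.11 [246.7  98.9]
top fence [ 0.7481 -0.0216] th -1.42 [171.   23.5]
top lid 246 [416.4 228. ] [ 0.516  -0.301   0.0484] 21
top lid 259 [424.2 254.3] [ 0.4319 -0.3184  0.0483] 23
side block [ 0.6772 -0.0192] th -3.10 [252.2 102.7]
side fence [ 0.7533 -0.0031] th -4.12 [122.4  12.9]
side lid 308 [358.  303.1] [ 0.5154 -0.3063  0.0467] 40
side lid 353 [337.8 327.1] [ 0.4335 -0.3242  0.0464] 48
```

```bash
python3 -m crank '[[[-0.0144,0.058,0],[0,0,0],-1],[[-0.0144,0.058,0],[0,0,0],-1],[[0,0.058,0],[0,0,0],-1],[[0,0.006,0],[0,0,0],-1],[[0,0.003,0],[0,0,0],-1],[[0,0,0],[0,0,0],-1]]'; python3 - <<'E'
from workcell import bot
from h import *
look(bot,"s")
E
```

```text
t: 15.1
position: [0.6235, 0.0712, 0.0416]
tcp_rot: [[-0.001, 1.0, -0.001], [1.0, 0.001, -0.0], [-0.0, -0.001, -1.0]]
force: [-0.5, 0.1, 0.0]
width: 0.0001
top block [ 0.6772 -0.0572] th -4.36 [158.3  99.1]
top fence [ 0.7487 -0.0229] th -4.22 [168.3  20.7]
top lid 247 [416.4 228. ] [ 0.515  -0.2999  0.0483] 22
top lid 259 [424.3 254.3] [ 0.4322 -0.3186  0.0497] 14
side block [ 0.6801 -0.0191] th -4.18 [253.  101.6]
side fence [ 0.7407 -0.143 ] th -42.33 [34.5 17.8]
side lid 310 [358.  303.1] [ 0.5153 -0.3065  0.0472] 30
side lid 350 [337.8 327.1] [ 0.4342 -0.3244  0.0467] 40
```

```bash
python3 -m crank '[[[0,-0.03,0],[0,0,0],-1],[[0.03,-0.05,0],[0,0,0],-1],[[0.06,-0.05,0],[0,0,0],-1],[[0.06,-0.02,0],[0,0,0],-1],[[0,0,0],[0,0,0],-1]]'; python3 - <<'E'
from workcell import bot
from h import *
look(bot,"t")
c=bot.camera("top");cv2.imwrite("pics/ct.png",cv2.convertScaleAbs(cv2.resize(c["frame"][140:215,270:380],None,fx=7,fy=7,interpolation=cv2.INTER_CUBIC),alpha=1.6))
c=bot.camera("side");cv2.imwrite("pics/cs.png",cv2.resize(c["frame"][150:260,290:420],None,fx=5,fy=5,interpolation=cv2.INTER_CUBIC))
E
```

```text
t: 15.7
position: [0.5073, 0.1854, 0.0422]
tcp_rot: [[-0.008, 1.0, -0.004], [1.0, 0.008, 0.0], [0.0, -0.004, -1.0]]
force: [0.1, -0.9, -0.1]
width: -0.0004
top block [ 0.6803 -0.0125] th -4.28 [248.1  99.7]
top fence [ 0.7487 -0.0229] th -4.22 [168.3  20.7]
top lid 247 [416.4 228. ] [ 0.5148 -0.3003  0.0506] 12
top lid 259 [424.2 254.3] [ 0.4328 -0.3191  0.0484] 16
side block [ 0.68   -0.0184] th -4.28 [251.7 102. ]
side fence [ 0.7408 -0.1406] th -42.33 [30.8 14.9]
side lid 309 [358.1 303.1] [ 0.5158 -0.3062  0.0463] 41
side lid 356 [337.9 327.1] [ 0.4339 -0.324   0.0466] 46
```

View pics/ct.png

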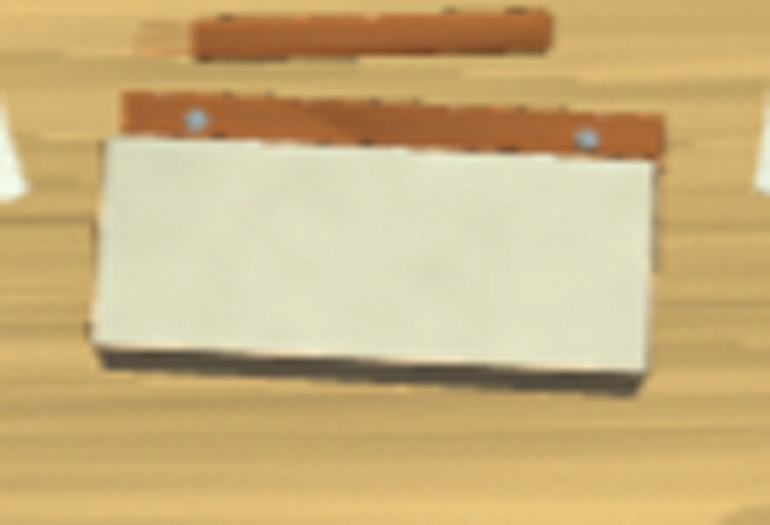

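View pics/cs.png

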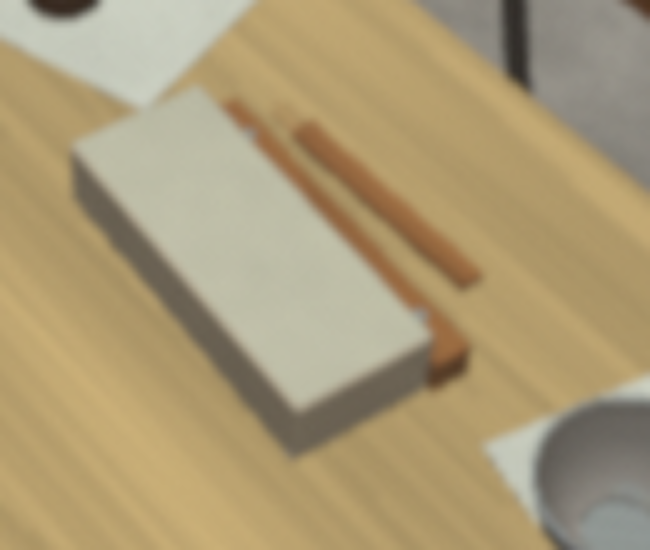

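```bash
python3 -m crank '[[[0,0.056,0],[0,0,0],-1],[[0,0.056,0],[0,0,0],-1],[[0,0.056,0],[0,0,0],-1],[[0,0.055,0],[0,0,0],-1],[[-0.045,0,0],[0,0,0],-1],[[-0.018,0,0],[0,0,0],-1],[[-0.006,0,0],[0,0,0],-1],[[0,0,0],[0,0,0],-1]]'; python3 - <<'E'
from workcell import bot
from h import *
look(bot,"u")
E
```

```text
t: 16.7
position: [0.6904, 0.1247, 0.0417]
tcp_rot: [[0.002, 1.0, -0.001], [1.0, -0.002, 0.001], [0.001, -0.001, -1.0]]
force: [-1.0, -0.9, 0.6]
width: -0.0
top block [ 0.6792 -0.0219] th -3.88 [231.6  99.6]
top fence [ 0.7485 -0.0229] th -3.98 [168.3  21.3]
top lid 248 [416.3 228. ] [ 0.5163 -0.3014  0.0502] 11
top lid 256 [424.2 254.2] [ 0.4324 -0.3187  0.0493] 16
side block [ 0.6797 -0.0127] th -3.95 [267.  102.1]
side fence [ 0.7408 -0.1406] th -42.33 [30.8 14.9]
side lid 309 [358.1 303.2] [ 0.5152 -0.3067  0.0465] 42
side lid 353 [337.9 327.1] [ 0.4336 -0.3246  0.0466] 40
```

View pics/side_u.png

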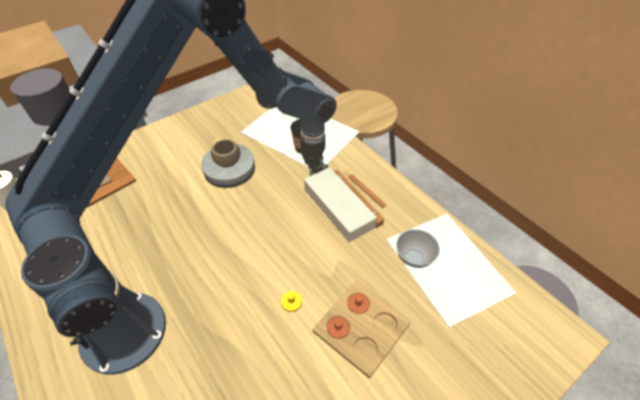

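```bash
for i in 1 2; do :; done; python3 -m crank '[[[-0.003,0,0],[0,0,0],-1],[[0,0,0],[0,0,0],-1]]'; python3 -m crank '[[[-0.003,0,0],[0,0,0],-1],[[0,0,0],[0,0,0],-1]]'; python3 -m crank '[[[-0.003,0,0],[0,0,0],-1],[[0,0,0],[0,0,0],-1]]'
```

```text
t: 17.0
position: [0.69, 0.1244, 0.0418]
tcp_rot: [[-0.002, 1.0, -0.002], [1.0, 0.002, 0.001], [0.001, -0.002, -1.0]]
force: [-1.5, 2.6, 0.5]
width: 0.0001
t: 17.2
position: [0.69, 0.1241, 0.0418]
tcp_rot: [[-0.001, 1.0, -0.001], [1.0, 0.001, 0.004], [0.004, -0.001, -1.0]]
force: [-1.5, 7.7, -0.0]
width: -0.0003
t: 17.4
position: [0.6903, 0.1222, 0.0419]
tcp_rot: [[-0.001, 1.0, -0.001], [1.0, 0.001, 0.004], [0.004, -0.001, -1.0]]
force: [-0.6, 7.9, -0.3]
width: 0.0
```

```bash
python3 -m crank '[[[-0.002,0,0],[0,0,0],-1],[[0,0,0],[0,0,0],-1]]'; python3 -m crank '[[[0.04,-0.003,0],[0,0,0],-1],[[0.04,-0.04,0],[0,0,0],-1],[[0,-0.06,0],[0,0,0],-1],[[0,-0.06,0],[0,0,0],-1],[[0,-0.05,0],[0,0,0],-1],[[0,0,0],[0,0,0],-1]]'; python3 - <<'E'
from workcell import bot
from h import *
look(bot,"v")
c=bot.camera("top");cv2.imwrite("pics/ct2.png",cv2.convertScaleAbs(cv2.resize(c["frame"][140:215,270:380],None,fx=7,fy=7,interpolation=cv2.INTER_CUBIC),alpha=1.6))
E
```

```text
t: 17.6
position: [0.6905, 0.1209, 0.0419]
tcp_rot: [[-0.001, 1.0, -0.0], [1.0, 0.001, 0.004], [0.004, -0.0, -1.0]]
force: [0.0, 9.5, 0.0]
width: -0.0002
t: 18.2
position: [0.5114, 0.1809, 0.0414]
tcp_rot: [[-0.004, 1.0, -0.013], [1.0, 0.004, -0.002], [-0.002, -0.013, -1.0]]
force: [-0.1, 0.8, -0.3]
width: 0.0002
top block [ 0.6799 -0.0171] th -4.36 [248.2  99.9]
top fence [ 0.7487 -0.0229] th -4.10 [168.3  20.9]
top lid 246 [416.4 228. ] [ 0.5133 -0.3     0.0498] 8
top lid 259 [424.3 254.3] [ 0.4348 -0.3188  0.0496] 15
side block [ 0.6792 -0.0226] th -4.04 [250.9 102.7]
side fence [ 0.7371 -0.1469] th 52.77 [ 7.5 12.6]
side lid 310 [358.  303.1] [ 0.5155 -0.3057  0.0463] 40
side lid 354 [337.9 327.1] [ 0.4337 -0.3242  0.0465] 47
```

View pics/ct2.png

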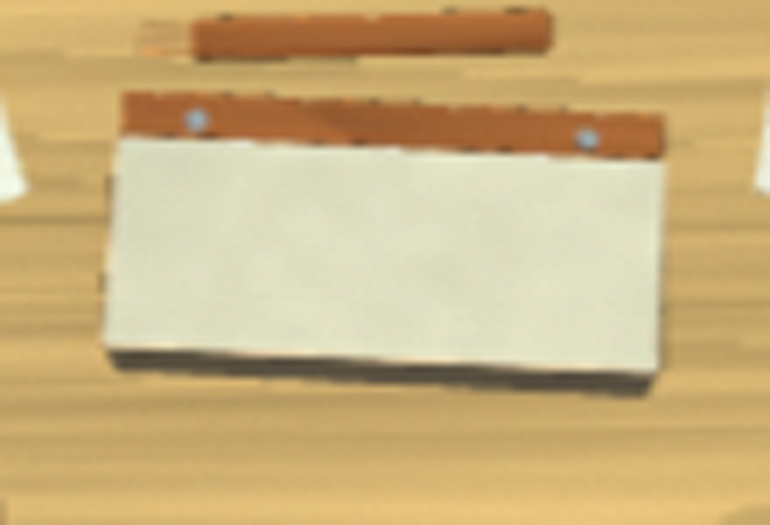

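```bash
python3 -m crank '[[[-0.0616,0,0],[0,0,0],-1],[[-0.0616,0,0],[0,0,0],-1],[[-0.0616,0,0],[0,0,0],-1],[[-0.0616,0.02,0],[0,0,0],-1],[[0,0.054,0],[0,0,0],-1],[[0,0.054,0],[0,0,0],-1],[[0,0.004,0],[0,0,0],-1],[[0,0,0],[0,0,0],-1]]'; python3 -m crank '[[[0,0.004,0],[0,0,0],-1],[[0,0,0],[0,0,0],-1]]';python3 -m crank '[[[0,0.003,0],[0,0,0],-1],[[0,0,0],[0,0,0],-1]]'
```

```text
t: 19.15
position: [0.6214, -0.0165, 0.0408]
tcp_rot: [[-0.002, 1.0, -0.014], [1.0, 0.002, -0.001], [-0.001, -0.014, -1.0]]
force: [-11.9, -7.4, 5.3]
width: -0.0002
t: 19.35
position: [0.6215, -0.0165, 0.0409]
tcp_rot: [[-0.002, 1.0, -0.02], [1.0, 0.002, -0.001], [-0.001, -0.02, -1.0]]
force: [-18.6, -7.6, 8.9]
width: -0.0001
t: 19.55
position: [0.6215, -0.0164, 0.0408]
tcp_rot: [[-0.003, 1.0, -0.025], [1.0, 0.003, -0.001], [-0.001, -0.025, -1.0]]
force: [-22.6, -8.9, 11.8]
width: 0.0002
```

The block is seated against the fence: a 22 N push at the middle didn't move it, and it is centred to about 1 mm averaged over both views. Next come the lids.

```bash
python3 -m crank '[[[0,-0.055,0],[0,0,0],-1],[[0,-0.03,-0.03],[0,0,0],-1],[[0,0,-0.06],[0,0,0],-0.3],[[-0.06,0,-0.04],[0,0,0],0],[[-0.06,0,0],[0,0,0],0],[[-0.06,0,0],[0,0,0],0],[[-0.06,0,0],[0,0,0],0],[[-0.06,-0.02,0],[0,0,0],0],[[-0.058,-0.02,0],[0,0,0],0],[[0,0,0],[0,0,0],0],[[0,0,0],[0,0,0],0]]'; python3 - <<'E'
from workcell import bot
from h import *
look(bot,"w")
E
```

```text
t: 20.65
position: [0.5325, -0.2967, 0.1419]
tcp_rot: [[0.002, 1.0, 0.002], [1.0, -0.002, -0.001], [-0.001, 0.002, -1.0]]
force: [1.1, -0.2, 0.1]
width: 0.0421
top block [ 0.6799 -0.017 ] th -4.22 [248.   99.9]
top fence [ 0.7487 -0.023 ] th -4.22 [168.1  20.7]
side block [ 0.6354 -0.1161] th 0.30 [25.  53.7]
side fence max() iterable argument is empty
side lid 312 [358.  303.1] [ 0.5152 -0.3059  0.0462] 44
side lid 354 [337.8 327. ] [ 0.4332 -0.3244  0.0466] 47
```

View pics/side_w.png

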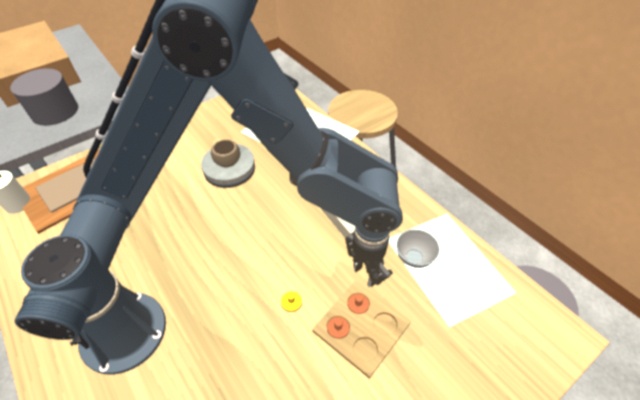

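```bash
python3 -m crank '[[[-0.0086,-0.0213,0],[0,0,0],0],[[0,0,0.045],[0,0,0],0],[[0,0,0.043],[0,0,0],0],[[0,0,0],[0,0,0],0]]'; python3 - <<'E'
from workcell import bot
from h import *
c=bot.camera("side");cv2.imwrite("pics/cs3.png",cv2.resize(c["frame"][240:350,300:420],None,fx=5,fy=5,interpolation=cv2.INTER_CUBIC))
c=bot.camera("top");cv2.imwrite("pics/ct3.png",cv2.convertScaleAbs(cv2.resize(c["frame"][190:280,360:480],None,fx=5,fy=5,interpolation=cv2.INTER_CUBIC),alpha=1.6))
E
```

```text
t: 21.15
position: [0.5118, -0.2974, 0.0675]
tcp_rot: [[-0.003, 1.0, -0.008], [1.0, 0.003, 0.007], [0.007, -0.008, -1.0]]
force: [-0.4, 1.1, -0.5]
width: 0.0427
```

View pics/cs3.png

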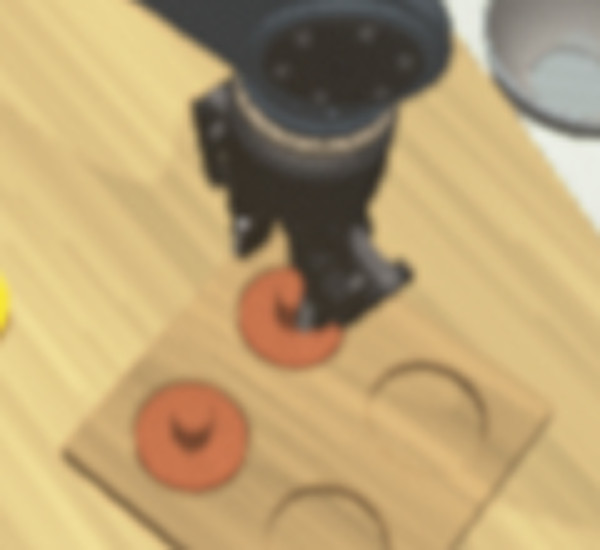

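View pics/ct3.png

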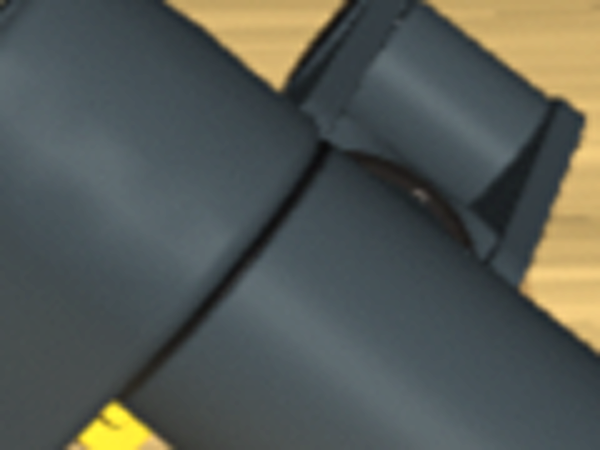

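```bash
python3 -m crank '[[[0,0,0],[0,0,0],0],[[0,0,0],[0,0,0],0]]'; python3 - <<'E'
from workcell import bot
from h import *
s=bot.read_state(); print(np.round(s["position"],4))
c=bot.camera("side"); p=np.array(s["position"]);R=np.array(s["tcp_rot"])
for off in [(.021,0,.013),(-.021,0,.013),(.021,0.011,.013),(-.021,0.011,.013),(-.021,-0.011,.013),(0,0,0)]:
    print(off,((proj(c,p+R@np.array(off))-[300,240])*5).round())
E
```

```text
t: 21.45
position: [0.516, -0.3012, 0.0732]
tcp_rot: [[-0.002, 1.0, 0.003], [1.0, 0.002, -0.002], [-0.002, 0.003, -1.0]]
force: [-0.7, 0.5, 0.1]
width: 0.0426
[ 0.516  -0.3012  0.0732]
(0.021, 0, 0.013) [[263. 239.]]
(-0.021, 0, 0.013) [[318. 300.]]
(0.021, 0.011, 0.013) [[280. 228.]]
(-0.021, 0.011, 0.013) [[335. 288.]]
(-0.021, -0.011, 0.013) [[301. 312.]]
(0, 0, 0) [[292. 257.]]
```

```bash
python3 -m crank '[[[-0.004,0,0.02],[0,0,0],0],[[0,0,0.02],[0,0,0],0],[[0,0,0],[0,0,0],0],[[0,0,0],[0,0,0],0]]';  python3 - <<'E'
from workcell import bot
from h import *
c=bot.camera("side");cv2.imwrite("pics/cs4.png",cv2.resize(c["frame"][240:350,300:420],None,fx=5,fy=5,interpolation=cv2.INTER_CUBIC))
E
```

```text
t: 21.9
position: [0.5143, -0.3033, 0.0379]
tcp_rot: [[-0.001, 1.0, -0.002], [1.0, 0.001, 0.002], [0.002, -0.002, -1.0]]
force: [0.4, -0.2, 1.4]
width: 0.043
```

View pics/cs4.png

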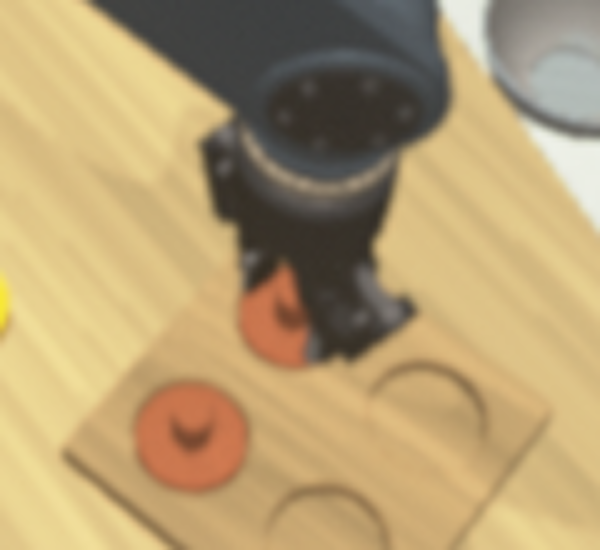

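```bash
python3 -m crank '[[[0,0,-0.0035],[0,0,0],0],[[0,0,0],[0,0,0],-1],[[0,0,0],[0,0,0],-1],[[0,0,0],[0,0,0],-1],[[0,0,0],[0,0,0],-1],[[0,0,0],[0,0,0],-1]]'
```

```text
t: 22.55
position: [0.5154, -0.3041, 0.0429]
tcp_rot: [[-0.001, 1.0, 0.001], [1.0, 0.001, -0.001], [-0.001, 0.001, -1.0]]
force: [-0.0, -0.3, 5.5]
width: 0.0179
```

```bash
python3 -m crank '[[[0,0,-0.02],[0,0,0],-1],[[0,0,-0.04],[0,0,0],-1],[[0,0,-0.05],[0,0,0],-1],[[0,0,-0.05],[0,0,0],-1],[[0,0,0],[0,0,0],-1]]';  python3 - <<'E'
from workcell import bot
from h import *
c=bot.camera("side");cv2.imwrite("pics/cs5.png",cv2.resize(c["frame"][200:350,300:440],None,fx=4,fy=4,interpolation=cv2.INTER_CUBIC))
E
```

```text
t: 23.05
position: [0.5179, -0.3063, 0.1765]
tcp_rot: [[-0.002, 1.0, 0.01], [1.0, 0.002, -0.008], [-0.008, 0.01, -1.0]]
force: [1.2, -0.6, -1.6]
width: 0.0178
```

View pics/cs5.png

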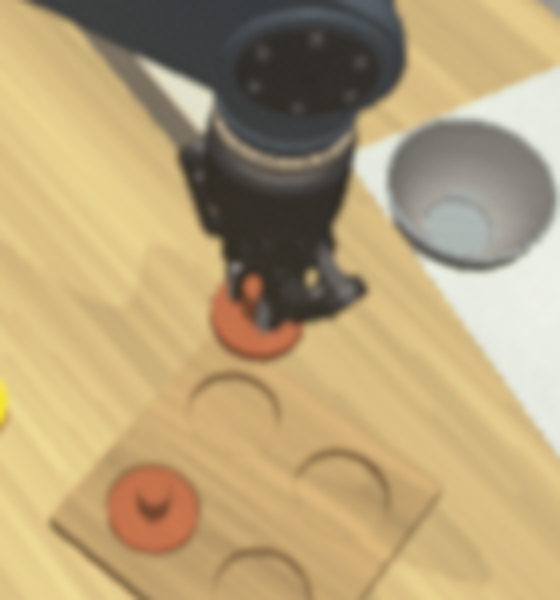

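```bash
python3 -m crank '[[[0.0517,0.0258,0],[0,0,0],-1],[[0.0517,0.0258,0],[0,0,0],-1],[[0.0517,0.0258,0],[0,0,0],-1],[[0.0517,0.0258,0],[0,0,0],-1],[[0.0517,0.0258,0],[0,0,0],-1],[[0.0517,0.0258,0],[0,0,0],-1],[[0.0517,0.0258,0],[0,0,0],-1],[[0.0517,0.0258,0],[0,0,0],-1],[[0,0,0.03],[0,0,0],-1],[[0,0,0],[0,0,0],-1],[[0,0,0],[0,0,0],-1]]';  python3 - <<'E'
from workcell import bot
from h import *
look(bot,"x")
c=bot.camera("side");cv2.imwrite("pics/cs6.png",cv2.resize(c["frame"][130:260,270:420],None,fx=4,fy=4,interpolation=cv2.INTER_CUBIC))
E
```

```text
t: 24.2
position: [0.6779, 0.0271, 0.1441]
tcp_rot: [[-0.001, 1.0, -0.005], [1.0, 0.001, 0.0], [0.0, -0.005, -1.0]]
force: [0.4, -0.9, 0.4]
width: 0.0181
top block [ 0.6757 -0.0775] th -5.35 [127.   99.4]
top fence [ 0.7453 -0.0684] th -1.42 [77.3 20.1]
top lid 259 [424.2 254.3] [ 0.4341 -0.3178  0.0483] 24
side block [ 0.6796 -0.0235] th -4.18 [252.3 101.9]
side fence [ 0.7432 -0.1425] th -42.42 [23.3 14.8]
side lid 114 [327.6 176.5] [0.6743 0.0278 0.1478] 9
side lid 355 [337.9 327.1] [ 0.434  -0.3248  0.0468] 29
```

View pics/cs6.png

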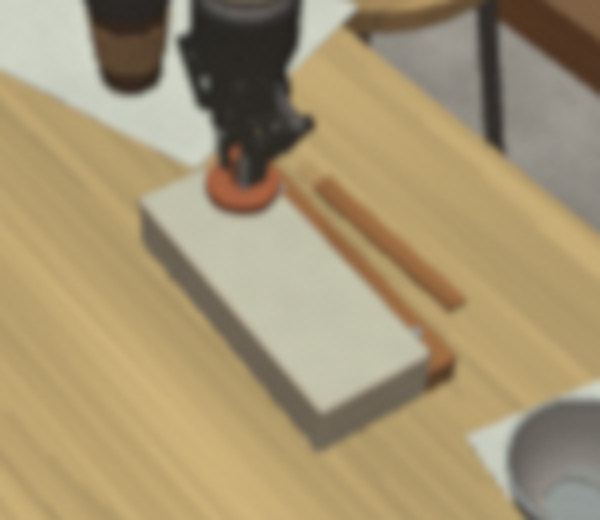

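View pics/top_x.png

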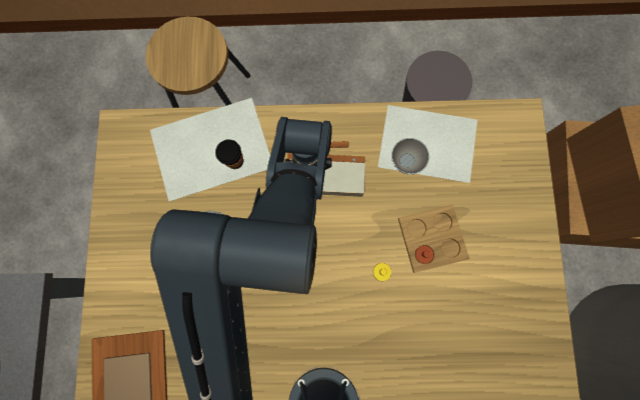

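```bash
python3 -m crank '[[[0,0.004,0.025],[0,0,0],-1],[[0,0,0.02],[0,0,0],-1],[[0,0,0.01],[0,0,0],-1],[[0,0,0.005],[0,0,0],-1],[[0,0,0],[0,0,0],-1],[[0,0,0],[0,0,0],-1]]'; python3 -m crank '[[[0,0,0.003],[0,0,0],-1],[[0,0,0],[0,0,0],-1]]'; python3 -m crank '[[[0,0,0.002],[0,0,0],-1],[[0,0,0],[0,0,0],-1],[[0,0,0],[0,0,0],-1]]'
```

```text
t: 24.95
position: [0.6832, 0.0272, 0.0985]
tcp_rot: [[-0.001, 1.0, 0.001], [1.0, 0.001, -0.0], [-0.0, 0.001, -1.0]]
force: [0.2, -1.3, -0.8]
width: 0.018
t: 25.15
position: [0.683, 0.0273, 0.0959]
tcp_rot: [[-0.001, 1.0, 0.0], [1.0, 0.001, -0.0], [-0.0, 0.0, -1.0]]
force: [0.7, -0.1, -0.2]
width: 0.0178
t: 25.45
position: [0.6829, 0.0273, 0.0941]
tcp_rot: [[-0.001, 1.0, 0.0], [1.0, 0.001, -0.0], [-0.0, 0.0, -1.0]]
force: [-0.3, -1.4, -1.3]
width: 0.0179
```

```bash
python3 -m crank '[[[0,0,0.002],[0,0,0],-1],[[0,0,0],[0,0,0],-1]]'; python3 -m crank '[[[0,0,0.0015],[0,0,0],-1],[[0,0,0],[0,0,0],-1],[[0,0,0],[0,0,0],-1]]'
```

```text
t: 25.65
position: [0.6827, 0.0273, 0.0922]
tcp_rot: [[-0.001, 1.0, -0.0], [1.0, 0.001, 0.0], [0.0, -0.0, -1.0]]
force: [0.2, 0.2, -1.3]
width: 0.0182
t: 25.95
position: [0.6828, 0.0272, 0.0919]
tcp_rot: [[-0.001, 1.0, 0.0], [1.0, 0.001, -0.0], [-0.0, 0.0, -1.0]]
force: [-2.3, -0.1, 4.9]
width: 0.0178
```

```bash
python3 -m crank '[[[0,0,0],[0,0,0],-0.1],[[0,0,0],[0,0,0],-0.1],[[0,0,0],[0,0,0],-0.1],[[0,0,-0.02],[0,0,0],-0.1],[[0,0,-0.05],[0,0,0],0],[[0,0,-0.05],[0,0,0],0],[[-0.05,-0.03,0],[0,0,0],0],[[-0.05,-0.03,0],[0,0,0],0],[[-0.05,-0.03,0],[0,0,0],0],[[-0.05,-0.03,0],[0,0,0],0],[[0,0,0],[0,0,0],0]]'; python3 - <<'E'
from workcell import bot
from h import *
look(bot,"y")
c=bot.camera("top");cv2.imwrite("pics/ct6.png",cv2.convertScaleAbs(cv2.resize(c["frame"][140:215,270:380],None,fx=7,fy=7,interpolation=cv2.INTER_CUBIC),alpha=1.6))
E
```

```text
t: 27.05
position: [0.5848, -0.1376, 0.1885]
tcp_rot: [[0.005, 1.0, -0.0], [1.0, -0.005, -0.002], [-0.002, -0.0, -1.0]]
force: [-0.1, 1.1, 0.6]
width: 0.0429
top block [0.6817 0.0042] th -4.29 [205.5  99.2]
top fence [ 0.7487 -0.0229] th -4.22 [168.3  20.7]
top lid 117 [310.  178.3] [0.6761 0.029  0.0977] 9
top lid 258 [424.2 254.3] [ 0.4362 -0.3185  0.0513] 7
side block [ 0.6767 -0.024 ] th -2.43 [253.3 101.4]
side fence [ 0.7408 -0.1429] th -42.42 [27.  11.9]
side lid 352 [337.9 327.1] [ 0.4337 -0.3239  0.0474] 39
```

View pics/ct6.png

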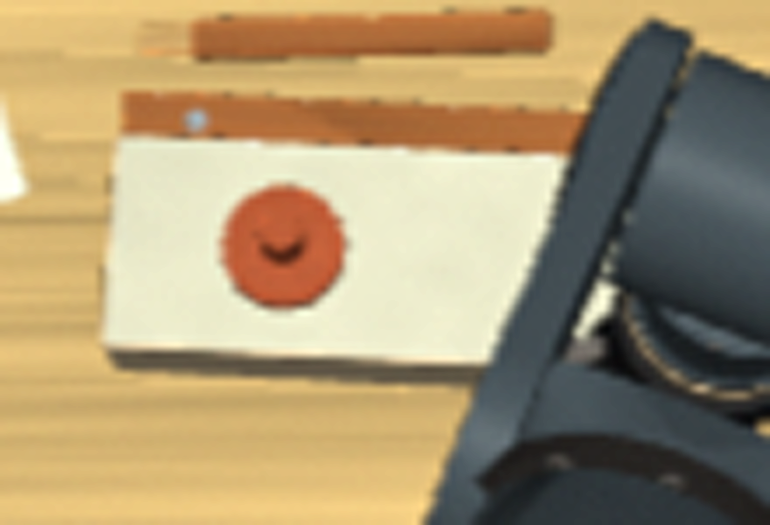

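```bash
python3 -m crank '[[[-0.046,-0.0383,0],[0,0,0],0],[[-0.046,-0.0383,0],[0,0,0],0],[[-0.046,-0.0383,0],[0,0,0],0],[[-0.046,-0.0383,0],[0,0,0],0],[[-0.046,-0.0383,0],[0,0,0],0],[[0,0,0.06],[0,0,0],0],[[0,0,0.06],[0,0,0],0],[[0,0,0],[0,0,0],0],[[0,0,0],[0,0,0],0],[[0,0,0],[0,0,0],0]]'; python3 - <<'E'
from workcell import bot
from h import *
look(bot,"z")
E
```

```text
t: 28.2
position: [0.4362, -0.3176, 0.0937]
tcp_rot: [[-0.003, 1.0, 0.003], [1.0, 0.003, -0.004], [-0.004, 0.003, -1.0]]
force: [1.7, 0.1, -0.0]
width: 0.0422
top block [ 0.68  -0.017] th -4.21 [247.9  99.6]
top fence [ 0.7488 -0.0215] th -4.22 [165.5  20.7]
top lid 118 [309.9 178.3] [0.6766 0.0289 0.0969] 8
side block [ 0.7099 -0.0246] th -2.37 [251.7  44.4]
side fence [ 0.7432 -0.1425] th -42.42 [23.3 14.8]
side lid 319 [337.1 327.6] [ 0.4228 -0.3685  0.1273] 1
```

```bash
python3 -m crank '[[[-0.0053,-0.005,0],[0,0,0],0],[[0,0,0.03],[0,0,0],0],[[0,0,0.025],[0,0,0],0],[[0,0,0.008],[0,0,0],0],[[0,0,0],[0,0,0],0],[[0,0,0],[0,0,0],0]]'; python3 - <<'E'
from workcell import bot
from h import *
c=bot.camera("side");cv2.imwrite("pics/cs7.png",cv2.resize(c["frame"][260:370,290:410],None,fx=5,fy=5,interpolation=cv2.INTER_CUBIC))
E
```

```text
t: 28.9
position: [0.4305, -0.3219, 0.0418]
tcp_rot: [[-0.001, 1.0, 0.001], [1.0, 0.001, -0.001], [-0.001, 0.001, -1.0]]
force: [-0.2, 0.6, 0.3]
width: 0.0431
```

View pics/cs7.png

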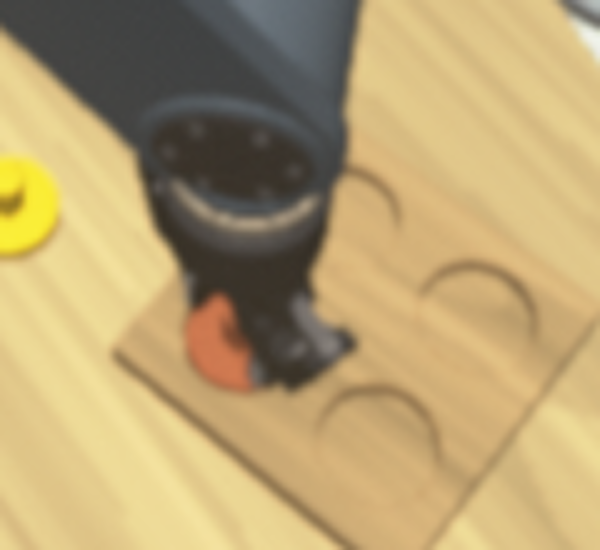

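The open fingers straddle the knob of the second lid, seen at crop (235,325). The yellow lid is well clear. I close and lift.

```bash
python3 -m crank '[[[0,0,-0.001],[0,0,0],-1],[[0,0,0],[0,0,0],-1],[[0,0,0],[0,0,0],-1],[[0,0,0],[0,0,0],-1],[[0,0,0],[0,0,0],-1]]'; python3 -m crank '[[[0,0,-0.02],[0,0,0],-1],[[0,0,-0.04],[0,0,0],-1],[[0,0,-0.05],[0,0,0],-1],[[0,0,-0.05],[0,0,0],-1],[[0,0,0],[0,0,0],-1],[[0,0,0],[0,0,0],-1]]';  python3 - <<'E'
from workcell import bot
from h import *
c=bot.camera("side");cv2.imwrite("pics/cs8.png",cv2.resize(c["frame"][220:370,290:410],None,fx=4,fy=4,interpolation=cv2.INTER_CUBIC))
E
```

```text
t: 29.45
position: [0.4306, -0.3218, 0.0428]
tcp_rot: [[-0.001, 1.0, 0.001], [1.0, 0.001, -0.001], [-0.001, 0.001, -1.0]]
force: [-0.3, -0.3, 5.3]
width: 0.0178
t: 30.05
position: [0.4303, -0.3215, 0.1706]
tcp_rot: [[-0.001, 1.0, 0.001], [1.0, 0.001, -0.002], [-0.002, 0.001, -1.0]]
force: [0.1, 0.3, -1.2]
width: 0.0178
```

View pics/cs8.png

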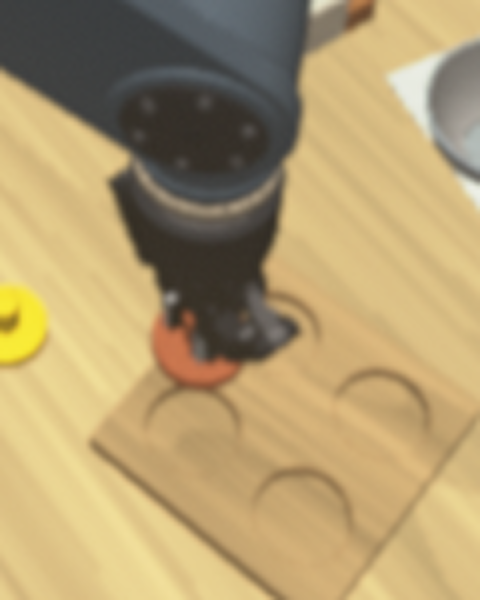

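```bash
python3 -m crank '[[[0.0402,0.0384,0],[0,0,0],-1],[[0.0402,0.0384,0],[0,0,0],-1],[[0.0402,0.0384,0],[0,0,0],-1],[[0.0402,0.0384,0],[0,0,0],-1],[[0.0402,0.0384,0],[0,0,0],-1],[[0.0402,0.0384,0],[0,0,0],-1],[[0.0402,0.0384,0],[0,0,0],-1],[[0.0402,0.0384,0],[0,0,0],-1],[[0,0,0.03],[0,0,0],-1],[[0,0,0],[0,0,0],-1],[[0,0,0],[0,0,0],-1],[[0,0,0],[0,0,0],-1]]';  python3 - <<'E'
from workcell import bot
from h import *
look(bot,"aa")
c=bot.camera("side");cv2.imwrite("pics/cs9.png",cv2.resize(c["frame"][130:260,270:420],None,fx=4,fy=4,interpolation=cv2.INTER_CUBIC))
E
```

```text
t: 31.3
position: [0.6748, -0.0646, 0.1452]
tcp_rot: [[0.0, 1.0, -0.002], [1.0, -0.0, 0.0], [0.0, -0.002, -1.0]]
force: [-0.8, -0.9, -0.8]
width: 0.0178
top block [0.6876 0.074 ] th 88.60 [65.7 94. ]
top fence [0.7575 0.0866] th -1.42 [32.6 16.8]
side block [ 0.6795 -0.0234] th -4.07 [252.5 101.8]
side fence [ 0.7408 -0.1429] th -42.42 [27.  11.9]
side lid 104 [328.2 187.7] [0.6768 0.0217 0.0937] 7
side lid 111 [347.  195.1] [ 0.6637 -0.0791  0.1717] 2
```

View pics/cs9.png

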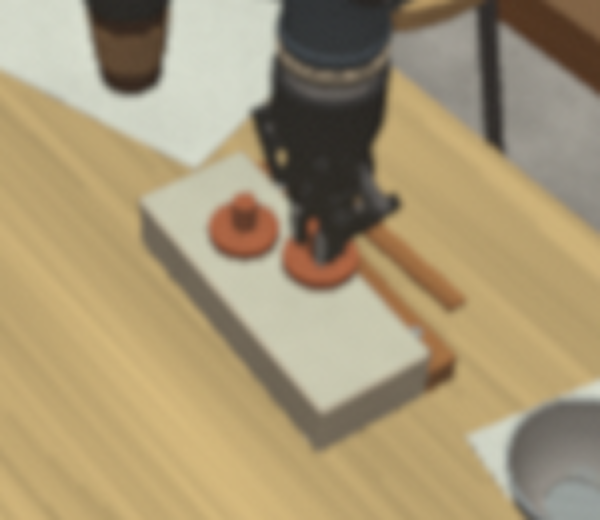

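```bash
python3 -m crank '[[[0,0,0.025],[0,0,0],-1],[[0,0,0.022],[0,0,0],-1],[[0,0,0.012],[0,0,0],-1],[[0,0,0.004],[0,0,0],-1],[[0,0,0],[0,0,0],-1],[[0,0,0],[0,0,0],-1]]'; python3 -m crank '[[[0,0,0.0015],[0,0,0],-1],[[0,0,0],[0,0,0],-1],[[0,0,0],[0,0,0],-1]]'; python3 -m crank '[[[0,0,0.0015],[0,0,0],-1],[[0,0,0],[0,0,0],-1],[[0,0,0],[0,0,0],-1]]'; python3 -m crank '[[[0,0,0.0015],[0,0,0],-1],[[0,0,0],[0,0,0],-1],[[0,0,0],[0,0,0],-1]]'
```

```text
t: 32.05
position: [0.6762, -0.064, 0.0962]
tcp_rot: [[-0.001, 1.0, 0.002], [1.0, 0.001, -0.0], [-0.0, 0.002, -1.0]]
force: [-0.5, 0.7, -0.7]
width: 0.0181
t: 32.35
position: [0.6757, -0.0637, 0.0945]
tcp_rot: [[-0.001, 1.0, 0.001], [1.0, 0.001, -0.0], [-0.0, 0.001, -1.0]]
force: [-0.1, -0.8, -0.6]
width: 0.0179
t: 32.65
position: [0.6755, -0.0637, 0.0928]
tcp_rot: [[-0.001, 1.0, -0.0], [1.0, 0.001, 0.0], [0.0, -0.0, -1.0]]
force: [0.5, -1.0, -0.4]
width: 0.0181
t: 32.95
position: [0.6757, -0.0637, 0.0919]
tcp_rot: [[-0.001, 1.0, 0.0], [1.0, 0.001, -0.0], [-0.0, 0.0, -1.0]]
force: [-0.8, 0.2, 0.5]
width: 0.0181
```

Nearly down. One more small step to seat the lid, then release, rise and move clear.

```bash
python3 -m crank '[[[0,0,0.001],[0,0,0],-1],[[0,0,0],[0,0,0],-1],[[0,0,0],[0,0,0],-0.1],[[0,0,0],[0,0,0],-0.1],[[0,0,0],[0,0,0],-0.1],[[0,0,-0.02],[0,0,0],-0.1],[[0,0,-0.05],[0,0,0],-0.1],[[0,0,-0.05],[0,0,0],-0.1],[[-0.02,-0.055,-0.02],[0,0,0],-0.1],[[-0.02,-0.055,0],[0,0,0],-0.1],[[-0.02,-0.055,0],[0,0,0],-0.1],[[-0.03,-0.05,0],[0,0,0],-0.1]]'; python3 -m crank '[[[-0.05,0,0],[0,0,0],-0.1],[[-0.05,0,0],[0,0,0],-0.1],[[-0.05,0,0],[0,0,0],-0.1],[[0,0,0],[0,0,0],-0.1],[[0,0,0],[0,0,0],-0.1]]'; python3 - <<'E'
from workcell import bot
from h import *
look(bot,"bb")
c=bot.camera("top");cv2.imwrite("pics/ct9.png",cv2.convertScaleAbs(cv2.resize(c["frame"][140:215,270:380],None,fx=7,fy=7,interpolation=cv2.INTER_CUBIC),alpha=1.6))
P=cloud(c);h=cv2.cvtColor(c["frame"],cv2.COLOR_BGR2HSV)
m=(h[...,0]<12)&(h[...,1]>150);
m[:, :280]=0;m[:165]=0;m[210:]=0;m[:,370:]=0
n,l,st,ce=cv2.connectedComponentsWithStats(m.astype(np.uint8))
for i in range(1,n):
    if st[i,4]>60: print(st[i],ray(c,ce[i],.069).round(4))
E
```

```text
t: 34.15
position: [0.5018, -0.1356, 0.2042]
tcp_rot: [[-0.003, 1.0, 0.001], [1.0, 0.003, -0.001], [-0.001, 0.001, -1.0]]
force: [0.9, -1.3, 0.3]
width: 0.0384
t: 34.65
position: [0.5037, -0.2569, 0.2036]
tcp_rot: [[0.001, 1.0, 0.001], [1.0, -0.001, -0.0], [-0.0, 0.001, -1.0]]
force: [-0.2, 0.8, -0.2]
width: 0.0384
top block [ 0.68  -0.017] th -4.36 [248.   99.7]
top fence [ 0.7486 -0.0229] th -4.13 [168.3  20.7]
top lid 117 [309.9 178.3] [0.6767 0.0285 0.0967] 8
top lid 145 [339.2 178.2] [ 0.6751 -0.0639  0.0967] 13
side block [ 0.6443 -0.005 ] th -4.39 [70.6 29.4]
side fence [ 0.7432 -0.1425] th -42.42 [23.3 14.8]
[302 167  17  17 217] [[0.6816 0.0271 0.069 ]]
[332 168  16  16 212] [[ 0.6773 -0.0634  0.069 ]]
```

View pics/ct9.png

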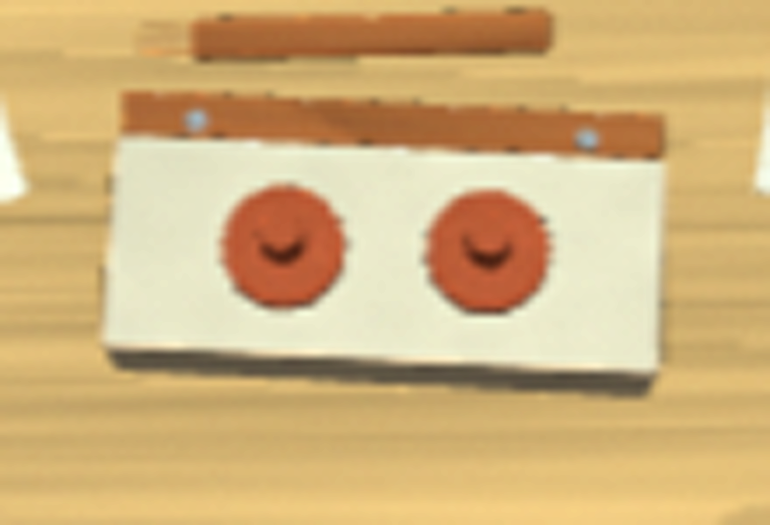

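View pics/side_bb.png

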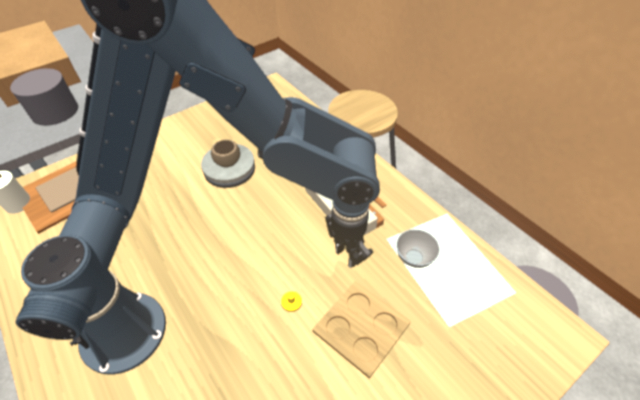

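The top crop shows both lids knob-up, wholly on the block at crop (283,246) and (488,250), with the block flush and centred. The side view shows all four pockets empty and the cup, bowl, stick and turntable where they were. I hand the job in.

```bash
python3 - <<'E'
from workcell import bot
print(bot.close_job())
E
```

```text
the job is handed in; nothing more can be done
None
```

The job is handed in at about 35 s of the 210 s allowed: the block stands flush and centred at the fence, with both lids knob up on its top. No verdict is reported.

**Walk:** Pushing the near-face ends in turn, I swung the left end about 15° ahead, then the right about 13°, then the left about 11°. I then brought the block up to the fence. A last nudge of about 4 mm on its left end face, not the near face, centred it, and a 22 N push at the middle showed it seated.

**Lids:** Only two red lids were in the tray. I set them about 90 mm apart, both wholly on the block. I left the yellow lid on the bench alone.

**Last checks:**
- **Block:** In the top view it did not move while the lids were placed. Its angle matches the fence's to about 0.2°.
- **Centring:** The cameras disagree by a steady 5–7 mm in y. The top view puts the block 2.4 mm right of centre and the side view 1.1 mm left, about 0.6 mm right on average.
- **Fence reading:** Its rectangle fit failed once the block hid part of it, so the fence line comes from the earlier, unobstructed measurements.
- **Side view:** The arm hid most of the block in the last side picture, so the final block check rests on the top view.
- **Knob grip:** The gripper read about 18 mm on the 20 mm knobs, but both lids held.
- **Bystanders:** The cup, bowl, stick and turntable look unmoved. I judged that by eye and did not measure it.

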